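Put the mixed-up pistons back with their cylinders

ROBOT

A 6-joint arm with a two-finger parallel gripper is mounted at the origin on the work surface. World frame = base frame: x ahead of the robot, y to its left, z up, the work surface at z = 0. Lengths are in mm, angles in degrees, forces in N, time in s.
With the tool pointing down it reaches from about 350 to 850 mm from the base axis. Payload 8.1 kg.
Tool frame: the origin (TCP) lies at the very end of the fingers, on their centre line; the grasp point (between the pads) lies 19 mm behind it (pinch_z is the z of the grasp point in the tool frame, in mm); z points along the fingers, y is the direction in which the jaws open and shut (so a half turn about z gives the same grasp; the last joint's range is limited). The gripper opens to 85 mm and grips with 20 to 120 N. Pads are 22 mm wide; open, the fingers measure 114 mm over their backs; the gripper's body (76 mm by 85 mm) begins 54 mm behind the grasp point. The pads swing forward as they close: fully open they stand 13 mm farther back than shut.
Start: joints at [-80.982, 7.471, 85.268, -0, 87.261, -4.893], TCP at [144.273, -582.401, 231.292] pointing down, gripper open.
Joint ranges: [-169.43, 169.43], [-51.17, 129.36], [1.28, 143.12], [-76.62, 256.62], [0, 156.53], [-152.29, 152.29]. Speed limits (degrees/s): [136.94, 136.94, 159.86, 180, 180, 180].

INTERFACE

Orientations are given as [roll, pitch, yaw] about the fixed x, y, z axes, in that order (R = Rz(yaw) Ry(pitch) Rx(roll)).
In Python, from bench import * gives the robot as it stands.
- The arm moves only by the shell command python3 -m creep 'ROWS' [FORCE]. ROWS is a JSON object of lists of equal length, an entry for each row: "translation": the shift along the tool's x, y, z in mm, a list of three; "rotation": the turn, a rotation vector about the tool's x, y, z in rad, a list of three; "claw": the finger opening in mm, from 0 to 85.4. In form: {"translation": [[dx, dy, dz], ...], "rotation": [[ax, ay, az], ...], "claw": [claw, ...]}. A call has 1 to 10 rows; each row shifts and turns the commanded pose from where the row before left it, along the tool's axes as they then stand; what a row does not reach is not made up. A row lasts 1/10 s, in which the tool goes at most 50 mm and 8.59 degrees, less where a joint would pass 70% of its speed; a pose out of reach is approached as far as the arm can. A call is refused whole if a number of a shift passes 50 or a number of a turn 0.15, either way. A call with a gripper value outside its range is refused whole. The fingers move at their own pace and stop on an object; FORCE is the grip in N (left out, the last holds). Time passes only in rows, so rows that do not move let the fingers close. It gives the time, the measured TCP pose, the force and the opening at its end, in the units of the state.
- sense(): the state, without advancing time (a new reading comes with each control period).
- snapshot(name): name is "scene" or "side" or "wrist"; returns a dict with "frame" (420x560x3 uint8, red, green, blue), "intrinsics" (3x3 intrinsics, pixels), "extrinsics" (4x4, takes a point from camera to world coordinates). Camera axes: x right, y up, looking along -z (the intrinsics and any distortion apply to the point x, -y, -z); pixel columns grow to the right and rows downward; lengths in mm; the calibration is good to about 2 mm. The wrist camera is an equidistant fisheye: a pixel r from the principal point sees the ray r / f radians off the axis. A picture is of the moment at which its call begins. There is no depth.
- hand_in(): hands the job in, once; it reports no verdict.
The state is a dict: "time": time; "joint_pos": joint angles; "qd": joint speeds; "joint_efforts": joint torques, N m; "tool_pos": TCP position; "tcp_rot": TCP orientation; "ft_force": force on the tool from outside, world axes, zero at the start; "wrist_torque": the same for the moment, N m; "finger_gap": finger opening in mm.
Only numpy, scipy, OpenCV 4.12 (cv2) and the standard library are available. Lean on these libraries where they do the work, as an engineer would, in place of code of your own. Each camera call takes 0.05 s, during which the arm holds its last target.

TASK

Three engine rebuild sets stand on the bench, each a finned cylinder with a cork rest beside it, but their three pistons have been put back on the wrong sets. Swap them round, parking one on the empty cork rest or another free spot on the way, so that each piston stands crown up in the middle of the cork rest beside the cylinder whose bore it fits. Set the pistons down gently, let none drop or tip over, and leave the wrench, the socket and the grease tin where they are.

Things in the scene. Friction and masses are not known exactly. Their poses are not given: they have to be found in the camera images.
- piston_small: The small piston: solid plain aluminium cylinder, 38 mm in diameter, 40 mm high, a low dome on the crown (5 mm more), about 90 g, dark ring grooves near the top. Stands on its skirt, crown up; origin at the centre of its underside, z up its axis; yaw does not matter. At the start it stands on the cork rest of the medium set (wrong).
- piston_medium: The medium piston: solid plain aluminium cylinder, 48 mm in diameter, 46 mm high, a flat crown with two dark round valve pockets, about 150 g, dark ring grooves near the top. Stands on its skirt, crown up; origin at the centre of its underside, z up its axis; yaw does not matter. At the start it stands on the cork rest of the large set (wrong).
- piston_large: The large piston: solid plain aluminium cylinder, 60 mm in diameter, 52 mm high, a flat crown with one dark round bowl in the middle, about 250 g, dark ring grooves near the top. Stands on its skirt, crown up; origin at the centre of its underside, z up its axis; yaw does not matter. At the start it stands on the cork rest of the small set (wrong).
- set_small: The small set, fixed: steel tray 94 x 197 mm (x, y), rim 10 mm high; round cork rest 76 mm across, top at z = 10 mm; black finned cylinder 68 mm square, top at z = 55 mm, open bore 40 mm (fits the small piston). Origin on the bench under the cork's centre, z up; the cylinder's axis is 100 mm off along +y, so fingers closing along the set's x clear it.
- set_medium: The medium set, fixed: steel tray 94 x 197 mm (x, y), rim 10 mm high; round cork rest 76 mm across, top at z = 10 mm; black finned cylinder 78 mm square, top at z = 61 mm, open bore 50 mm (fits the medium piston). Origin on the bench under the cork's centre, z up; the cylinder's axis is 100 mm off along +y, so fingers closing along the set's x clear it.
- set_large: The large set, fixed: steel tray 94 x 197 mm (x, y), rim 10 mm high; round cork rest 76 mm across, top at z = 10 mm; black finned cylinder 90 mm square, top at z = 67 mm, open bore 62 mm (fits the large piston). Origin on the bench under the cork's centre, z up; the cylinder's axis is 100 mm off along +y, so fingers closing along the set's x clear it.
- spare_rest: A fixed steel tray, 94 mm square, with a cork rest 76 mm across and no cylinder; empty at the start, free for parking. Origin on the bench under the centre of the cork, whose top is at z = 10 mm, level with the tray's rim.
- wrench: A steel open-ended wrench, 170 mm long, lying flat on the bench between the sets; bystander. Origin on the bench under its middle, x along its length.
- tin: A small closed steel grease tin, 44 mm in diameter, 55 mm high, standing between the sets; bystander. Origin at the centre of its underside.
- socket: A steel wrench socket (a tube 28 mm in outer diameter, 34 mm high) standing on end between the sets; bystander. Origin at the centre of its underside.
Things that resemble listed ones, but are neither listed nor needed, are in the scene too. Leave any turquoise look-alike of the piston_medium alone. Leave any purple look-alike of the piston_small alone.

How it is judged:
By the outcome, as a careful person would: the job done as asked, in the order asked, and still so for the second after the job is handed in, with the robot touching nothing.
It also fails if it takes over 109 s, if anything falls off the work surface, if the arm or the gripper's body presses on something with over 40 N, if the wrist force passes 120 N, or if a joint passes its speed limit or range.

## Working session

There is one attempt and no reset: what is moved stays moved. The work goes in short steps, Python scripts to look and compute and a shell command to move; the robot and the scene stay as the last step left them, time stands still between calls to the robot, and variables do not carry over. Pictures are saved under pics/ and viewed, and the job is handed in when it is done.

```bash
mkdir -p pics; ls; python3 - <<'E'
from bench import *
import cv2
s=sense(); print(s)
for n in ["scene","side","wrist"]:
    d=snapshot(n); cv2.imwrite(f"pics/{n}0.png",d["frame"][:,:,::-1]); print(n,d["intrinsics"],d["extrinsics"])
    import numpy as np
    np.savez(f"pics/{n}0.npz",**{k:d[k] for k in("frame","intrinsics","extrinsics")}); print(d.keys())
E
```

```text
pics
{'time': 0.0, 'joint_pos': array([-8.09814156e+01,  7.51556594e+00,  8.53294348e+01,  1.45986728e-03,
        8.72622644e+01, -4.89283446e+00]), 'qd': array([-0.04420166, -0.0444133 , -0.055481  , -0.08712533, -0.06925697,
       -0.02479296]), 'joint_efforts': array([-4.55940744e-04, -5.69403005e+01, -5.00555098e+01, -2.78490425e-04,
        1.46291495e-02,  3.65978778e-06]), 'tool_pos': array([ 144.19867614, -581.84329858,  230.23817807]), 'tcp_rot': array([-1.79893250e+02, -1.06016415e-02,  1.39113379e+01]), 'ft_force': array([-0.05747478,  0.12155464,  0.03443017]), 'wrist_torque': array([-0.01078285,  0.01347582, -0.01532483]), 'finger_gap': 85.338907024567}
scene [[452.89156969   0.         281.92698722]
 [  0.         452.89156969 213.3054078 ]
 [  0.           0.           1.        ]] [[-4.66762574e-01 -5.72275592e-01  6.74265041e-01  1.18849593e+03]
 [ 8.84288772e-01 -2.90896134e-01  3.65257178e-01  2.47127272e+02]
 [-1.28866736e-02  7.66733386e-01  6.41836309e-01  5.95346962e+02]
 [ 0.00000000e+00  0.00000000e+00  0.00000000e+00  1.00000000e+00]]
dict_keys(['frame', '
[... 228 characters left out ...]
[-3.24601064e-01  5.37327115e-01 -7.78404600e-01 -6.35765524e+02]
 [-1.83668324e-02  8.19231497e-01  5.73168749e-01  4.57319143e+02]
 [ 0.00000000e+00  0.00000000e+00  0.00000000e+00  1.00000000e+00]]
dict_keys(['frame', 'intrinsics', 'extrinsics'])
wrist [[325.1922621    0.         284.67825039]
 [  0.         325.1922621  209.97257957]
 [  0.           0.           1.        ]] [[ 2.40839634e-01  9.27738606e-01  2.85126902e-01  2.16523791e+02]
 [-9.70562976e-01  2.30800554e-01  6.88375864e-02 -5.63877863e+02]
 [-1.94416052e-03 -2.93312434e-01  9.56014663e-01  3.72581778e+02]
 [ 0.00000000e+00  0.00000000e+00  0.00000000e+00  1.00000000e+00]]
dict_keys(['frame', 'intrinsics', 'extrinsics'])
```

View pics/scene0.png

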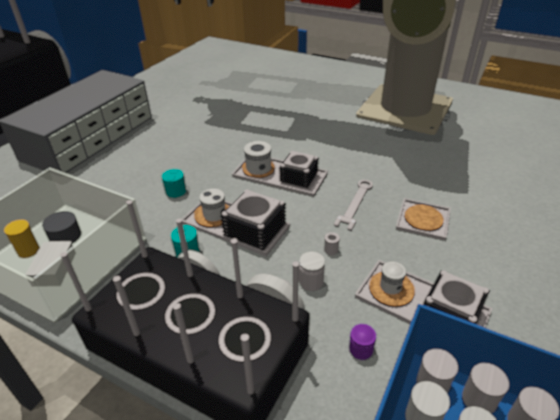

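View pics/side0.png

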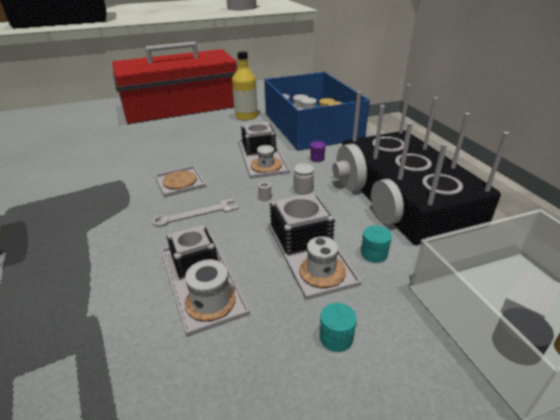

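View pics/wrist0.png

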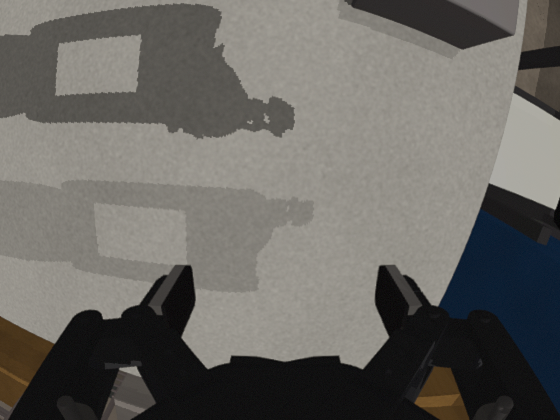

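Scene view: large piston at (258,158) by the smallest cylinder (300,168). Medium piston at (211,205) by the biggest cylinder (254,215). Small piston at (393,278) by the middle cylinder (458,295). The empty cork is at (424,217). The side view agrees: large (208,287), medium (322,258), small (266,157), spare (180,179).

Look-alikes in the scene view:
- **Turquoise:** (174,183) and (185,240)
- **Purple:** (362,341)
- **Grease tin:** (312,270)
- **Socket:** (332,242)
- **Cups in the blue bin**

Close crops next.

```bash
python3 - <<'E'
import cv2,numpy as np
a=cv2.imread("pics/scene0.png"); b=cv2.imread("pics/side0.png")
def c(im,x,y,w=100,h=75,s=4): return cv2.resize(im[y:y+h,x:x+w],None,fx=s,fy=s,interpolation=cv2.INTER_CUBIC)
o=np.vstack([np.hstack([c(a,228,130),c(a,180,180)]),np.hstack([c(a,355,250),c(a,385,190)])])
cv2.imwrite("pics/cropA.png",o)
o=np.vstack([np.hstack([c(b,155,235,),c(b,265,220)]),np.hstack([c(b,225,120),c(b,140,150)])])
cv2.imwrite("pics/cropB.png",o)
E
```

```text
(no output)
```

View pics/cropA.png

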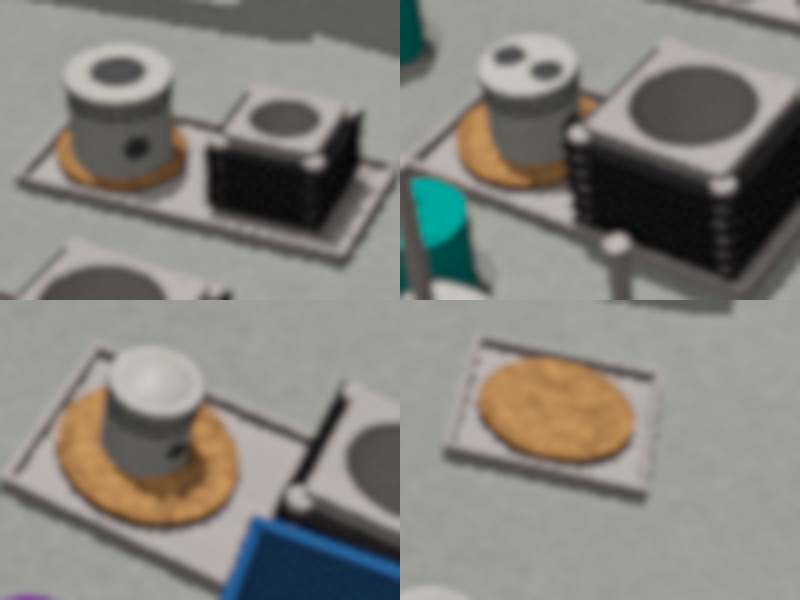

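View pics/cropB.png

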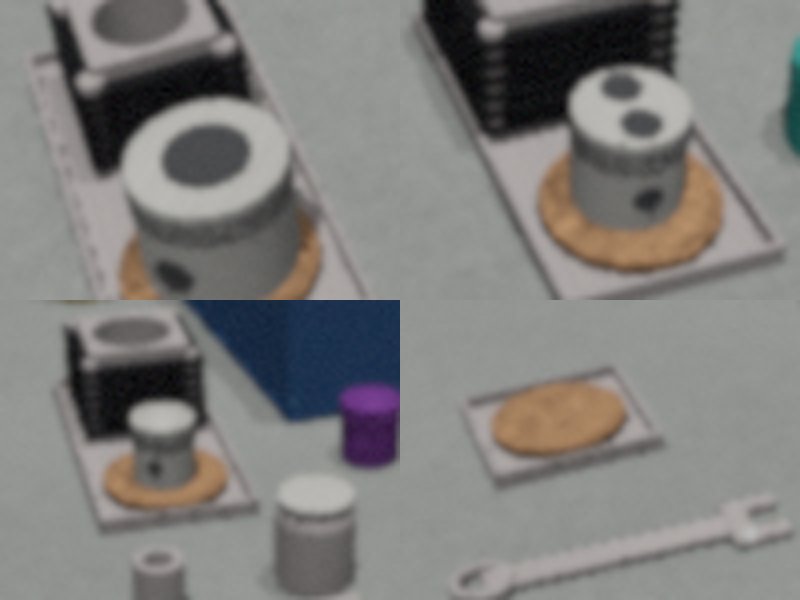

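The crops confirm it: a bowl crown on the large piston, two pockets on the medium and a dome on the small, all plain aluminium. Now measuring.

```bash
cat > h.py <<'E'
import cv2,numpy as np
from scipy.optimize import least_squares
def load(n): 
    d=np.load(n); return dict(d)
def cast(d,uv,z,fish=False):
    uv=np.atleast_2d(uv).astype(float);K=d["intrinsics"];E=d["extrinsics"]
    x=(uv[:,0]-K[0,2])/K[0,0]; y=(uv[:,1]-K[1,2])/K[1,1]
    if fish:
        r=np.hypot(x,y)+1e-12; v=np.c_[np.sin(r)*x/r,-np.sin(r)*y/r,-np.cos(r)]
    else: v=np.c_[x,-y,-np.ones(len(x))]
    w=v@E[:3,:3].T; o=E[:3,3]
    t=(z-o[2])/w[:,2]; return (o+w*t[:,None])[:,:2]
def circ(P,R=None,rob=True):
    c=P.mean(0)
    if R is None:
        s=least_squares(lambda p:np.hypot(P[:,0]-p[0],P[:,1]-p[1])-p[2],[*c,30],loss="soft_l1",f_scale=1.); return s.x
    s=least_squares(lambda p:np.hypot(P[:,0]-p[0],P[:,1]-p[1])-R,c,loss="soft_l1",f_scale=1.); return np.r_[s.x,np.sqrt(np.median(s.fun**2))]
def cork_mask(im):
    h=cv2.cvtColor(im,cv2.COLOR_RGB2HSV); return ((h[...,0]>8)&(h[...,0]<22)&(h[...,1]>85)&(h[...,2]>60)).astype(np.uint8)*255
E
python3 - <<'E'
from h import *
B={"scene":dict(L=(232,135,285,190),M=(190,180,240,235),S=(362,255,420,315),spare=(395,190,455,245)),
 "side":dict(L=(170,255,245,330),M=(290,230,355,295),S=(240,140,295,180),spare=(150,160,210,200))}
for cam in B:
    d=load(f"pics/{cam}0.npz"); im=d["frame"]; m=cork_mask(im)
    hs=cv2.cvtColor(im,cv2.COLOR_RGB2HSV)
    for k,(x0,y0,x1,y1) in B[cam].items():
        mm=np.zeros_like(m); mm[y0:y1,x0:x1]=m[y0:y1,x0:x1]
        ys,xs=np.nonzero(mm); hull=cv2.convexHull(np.c_[xs,ys]).reshape(-1,2)
        P=cast(d,hull,10); c=circ(P,38)
        r=np.hypot(*(P-c[:2]).T); keep=abs(r-38)<3
        print(cam,k,"cork",c.round(1),"n",keep.sum(),len(P),circ(P[keep]).round(1))
        # crown: bright low sat
        b=((im.min(2)>165)).astype(np.uint8)*255
        bb=np.zeros_like(b); bb[y0:y1,x0:x1]=b[y0:y1,x0:x1]
        n,l,st,_=cv2.connectedComponentsWithStats(bb)
        if n>1 and k!="spare":
            i=1+np.argmax(st[1:,4]); ys,xs=np.nonzero(l==i); hull=cv2.convexHull(np.c_[xs,ys]).reshape(-1,2)
            P=cast(d,hull,10+dict(L=52,M=46,S=40)[k]); print("   crown",circ(P).round(1),st[i])
E
```

```text
scene L cork [ 453.1 -211.3    1.1] n 15 15 [ 453.7 -211.    37.4]
   crown [ 450.7 -212.7   29.1] [244 141  27  14 193]
scene M cork [ 638.  -210.5    0.8] n 15 15 [ 637.8 -210.6   38.6]
   crown [ 635.2 -209.1   23.1] [199 188  25  15 179]
scene S cork [6.623e+02 1.683e+02 6.000e-01] n 25 25 [662.4 168.3  37.8]
   crown [659.4 163.2  19.7] [377 262  29  16 309]
scene spare cork [456.1 169.5   1. ] n 19 23 [457.1 169.6  37.5]
side L cork [ 450.3 -217.2    0.8] n 20 21 [ 450.6 -218.7   36.6]
   crown [ 452.3 -215.2   28. ] [186 261  41  28 501]
side M cork [ 636.8 -216.1    1. ] n 20 20 [ 636.1 -217.    36.7]
   crown [ 641.4 -213.1   18.2] [324 239  14  16 114]
side S cork [658.7 162.2   2. ] n 9 14 [658.1 162.6  37.1]
   crown [658.5 161.2  13.5] [259 147  13   5  52]
side spare cork [452.9 164.3   1.1] n 18 19 [452.8 164.3  37.5]
```

```bash
python3 - <<'E'
from h import *
pts={"scene":dict(small=(299.2,159.5,55),large=(253.2,206.2,67),medium=(459,293,61)),"side":dict(small=(190,239,55),large=(302,208.5,67),medium=(258.5,128.5,61))}
ck={"scene":dict(small=(453.5,-211.2),large=(638,-210.5),medium=(662.3,168.3)),"side":dict(small=(450.5,-218),large=(636.5,-216.5),medium=(658.5,162.4))}
for c in pts:
    d=load(f"pics/{c}0.npz")
    for k,(u,v,z) in pts[c].items():
        p=cast(d,(u,v),z)[0]; q=p-np.array(ck[c][k]); print(c,k,p.round(1),np.hypot(*q).round(1),"yaw",np.degrees(np.arctan2(-q[0],q[1])).round(1))
E
```

```text
scene small [ 443.5 -111.7] 100.0 yaw 5.8
scene large [ 639.4 -110.6] 99.9 yaw -0.8
scene medium [671.7 268.8] 100.9 yaw -5.4
side small [ 442.7 -118.8] 99.5 yaw 4.5
side large [ 639.5 -117.6] 98.9 yaw -1.7
side medium [671.8 256. ] 94.5 yaw -8.1
```

```bash
python3 - <<'E'
from h import *
d=load("pics/scene0.npz"); e=load("pics/side0.npz")
def tri(u,v):
    # two-view midpoint
    def ray(d,uv):
        K=d["intrinsics"];E=d["extrinsics"]; w=E[:3,:3]@np.array([(uv[0]-K[0,2])/K[0,0],-(uv[1]-K[1,2])/K[1,1],-1]); return E[:3,3],w/np.linalg.norm(w)
    o,a=ray(d,u);p,b=ray(e,v); t=np.linalg.lstsq(np.c_[a,-b],p-o,rcond=None)[0]; return ((o+t[0]*a+p+t[1]*b)/2).round(), np.linalg.norm(o+t[0]*a-p-t[1]*b).round(1)
for k,u,v in [("turqA top",(174,176),(338,313)),("turqB top",(185,233),(377,235)),("purple top",(362,332),(318,145)),("tin top",(312,260),(304,171)),("socket top",(332,236),(265,187)),
 ("wrench far",(345,225),(232,205)),("wrench near",(366,184),(158,220)),("bin corner top",(417,312),(299,116))]: print(k,*tri(u,v))
E
```

```text
turqA top [ 605. -329.   44.] 3.3
turqB top [ 740. -200.   43.] 5.9
purple top [791. 159.  39.] 3.8
tin top [703.  37.  50.] 6.4
socket top [615.  36.  30.] 8.0
wrench far [543.  36.   1.] 5.6
wrench near [395.  28.   4.] 0.1
bin corner top [766. 223.  94.] 4.2
```

Tin (703,37), socket (615,36), wrench (395–543,~32). Turquoise at (605,-329) and (740,-200). All clear of the grasps. Moving above the large piston.

```bash
python3 -m creep '{"translation":[[24,-18,0],[24,-18,0],[24,-18,0],[24,-18,0],[24,-18,0],[24,-18,0],[24,-18,0],[24,-18,0],[24,-18,0],[24,-18,0]],"rotation":[[0,0,0],[0,0,0],[0,0,0],[0,0,0],[0,0,0],[0,0,0],[0,0,0],[0,0,0],[0,0,0],[0,0,0]],"claw":[85,85,85,85,85,85,85,85,85,85]}'
python3 -m creep '{"translation":[[24,-17,0],[24,-17,0],[24,-17,0],[24,-17,0],[24,-17,0],[24,-17,0]],"rotation":[[0,0,0],[0,0,0],[0,0,0],[0,0,0],[0,0,0],[0,0,0]],"claw":[85,85,85,85,85,85]}'
python3 -m creep '{"translation":[[0,0,0],[0,0,0],[0,0,0],[0,0,0],[0,0,0],[0,0,0],[0,0,0],[0,0,0],[0,0,0],[0,0,0]],"rotation":[[0,0,-0.14],[0,0,-0.14],[0,0,-0.14],[0,0,-0.14],[0,0,-0.14],[0,0,-0.14],[0,0,-0.14],[0,0,-0.14],[0,0,-0.14],[0,0,-0.14]],"claw":[85,85,85,85,85,85,85,85,85,85]}'
cat > look.py <<'E'
import sys
from bench import *
from h import *
n=sys.argv[1]; s=sense(); d=snapshot("wrist"); np.savez(f"pics/{n}.npz",**d); cv2.imwrite(f"pics/{n}.png",d["frame"][:,:,::-1])
print(s["time"],s["tool_pos"].round(1),s["tcp_rot"].round(2),s["ft_force"].round(1),round(s["finger_gap"],1))
E
python3 look.py w1
```

```text
time: 1.15
tool_pos: [334.5, -348.8, 231.1]
tcp_rot: [-180.0, 0.0, 13.9]
ft_force: [-0.3, -1.3, 0.7]
finger_gap: 85.0
time: 1.75
tool_pos: [449.7, -215.2, 231.1]
tcp_rot: [-180.0, 0.0, 13.9]
ft_force: [0.2, -1.0, -0.5]
finger_gap: 84.9
time: 2.75
tool_pos: [449.0, -216.2, 231.0]
tcp_rot: [-180.0, -0.0, 94.5]
ft_force: [-0.3, 0.2, -0.1]
finger_gap: 84.9
2.75 [ 449.  -216.2  231. ] [-1.7997e+02 -2.0000e-02  9.4460e+01] [-0.3  0.2 -0.1] 84.9
```

```bash
sleep 1
```

```text
(no output)
```

View pics/w1.png

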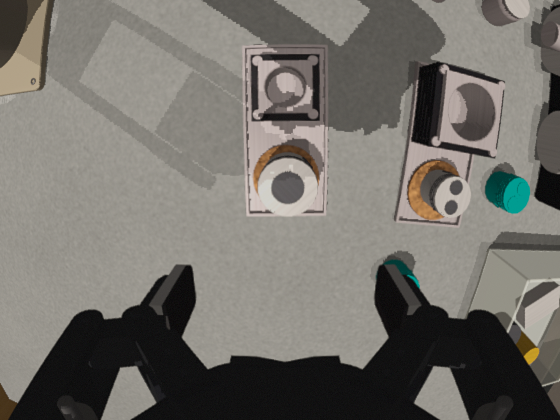

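The wrist view shows the small set with the large piston at (288,187) and its bore at (287,87). The large set shows the medium piston at (452,196) and its bore at (474,112).

```bash
cat > wm.py <<'E'
from h import *
def comp(m,box):
    x0,y0,x1,y1=box; mm=np.zeros(m.shape,np.uint8); mm[y0:y1,x0:x1]=m[y0:y1,x0:x1]*255
    n,l,st,_=cv2.connectedComponentsWithStats(mm); i=1+np.argmax(st[1:,4]); ys,xs=np.nonzero(l==i)
    return cv2.convexHull(np.c_[xs,ys].astype(np.int32)).reshape(-1,2)
def crown(d,box,z,th=170):
    return circ(cast(d,comp(d["frame"].min(2)>th,box),z,True))
def cork(d,box,z=10):
    m=cork_mask(d["frame"])>0; x0,y0,x1,y1=box; mm=np.zeros(m.shape,bool); mm[y0:y1,x0:x1]=m[y0:y1,x0:x1]
    mm=cv2.morphologyEx(mm.astype(np.uint8),cv2.MORPH_OPEN,np.ones((2,2)))
    ys,xs=np.nonzero(mm); P=cast(d,cv2.convexHull(np.c_[xs,ys].astype(np.int32)).reshape(-1,2),z,True)
    return circ(P,38), circ(P)
E
python3 - <<'E'
from wm import *
d=load("pics/w1.npz")
for k,bx,z in [("L",(250,148,325,220),62),("M",(425,165,478,222),56)]:
    for th in (160,180): print(k,"crown",crown(d,bx,z,th).round(1))
for k,bx in [("small cork",(245,135,325,220)),("large cork",(398,150,475,225))]:
    print(k,[x.round(1) for x in cork(d,bx)])
im=cv2.resize(d["frame"][30:230,230:520,::-1],None,fx=2.7,fy=2.7,interpolation=cv2.INTER_CUBIC); cv2.imwrite("pics/w1c.png",im)
for k,p,z in [("small bore",(286.5,87),55),("large bore",(474,112),67)]: print(k,cast(d,p,z,True).round(1))
# tray corners small set at z=10
for p in [(247,46),(326,46),(247,215),(326,215)]: print(cast(d,p,10,True).round(1))
E
```

```text
L crown [ 445.8 -214.7   43.1]
L crown [ 445.6 -210.8   33.5]
M crown [ 635.2 -209.7   23.7]
M crown [ 644.9 -209.8    4.3]
small cork [array([ 4.511e+02, -2.152e+02,  3.000e-01]), array([ 450.7, -214.4,   37.3])]
large cork [array([ 6.361e+02, -2.133e+02,  2.000e-01]), array([ 636.1, -213.3,   38. ])]
small bore [[ 442.4 -115.5]]
large bore [[ 638.4 -113. ]]
[[395.4 -67.7]]
[[481.9 -60.8]]
[[ 407.6 -261.9]]
[[ 500.5 -254.6]]
```

View pics/w1c.png

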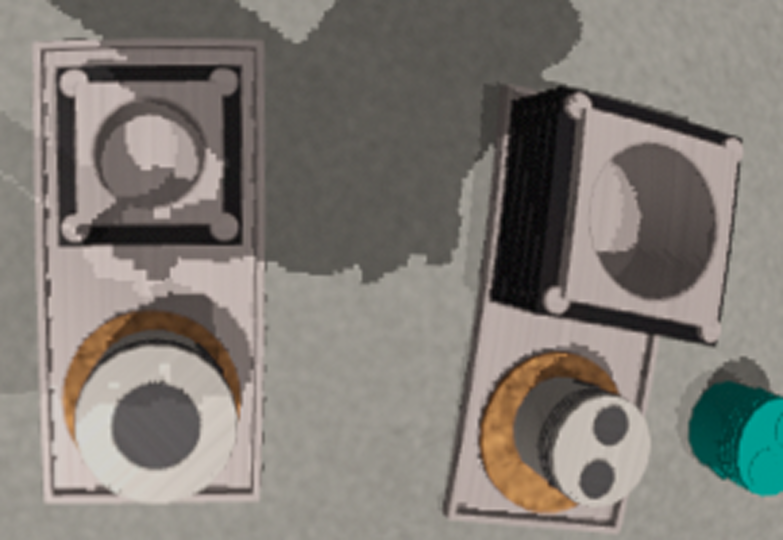

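```bash
python3 - <<'E'
from wm import *
d=load("pics/w1.npz"); im=d["frame"]
m=(im.max(2)<110)
h=comp(m,(268,165,308,208)); print("bowl",circ(cast(d,h,62,True)).round(1),len(h))
# outer crown edges by hand from crop (x from 76 to 238 ; bottom 502)
P=np.array([(76,415),(238,415),(157,503),(95,475),(218,478)])/2.7+[230,30]; print(circ(cast(d,P,62,True)).round(1))
# small-set tray long edges -> yaw
for a,b in [((34,45),(46,500)),((263,42),(258,498))]:
    q=cast(d,np.array([a,b])/2.7+[230,30],10,True); v=q[0]-q[1]; print("yaw",np.degrees(np.arctan2(-v[0],v[1])).round(1))
b=np.array(circ(cast(d,np.array([(93,155),(205,150),(150,98),(148,208)])/2.7+[230,30],55,True))); print("bore",b.round(1))
E
```

```text
bowl [ 451.1 -213.    15.7] 21
[ 451.9 -213.3   29.8]
yaw 5.0
yaw 4.8
bore [ 441.2 -115.2   20. ]
```

Large piston at (451.5,-213.2), set yaw 5°. Descending.

```bash
python3 -m creep '{"translation":[[3,3,0],[0,0,25],[0,0,25],[0,0,25],[0,0,25],[0,0,25],[0,0,25],[0,0,20],[0,0,10],[0,0,0]],"rotation":[[0,0,-0.01],[0,0,0],[0,0,0],[0,0,0],[0,0,0],[0,0,0],[0,0,0],[0,0,0],[0,0,0],[0,0,0]],"claw":[85,85,85,85,85,85,85,85,85,85]}'
python3 look.py w2; python3 - <<'E'
from bench import *
import cv2
cv2.imwrite("pics/s2.png",snapshot("side")["frame"][180:380,100:400,::-1].repeat(2,0).repeat(2,1))
E
```

```text
time: 3.8
tool_pos: [450.9, -212.3, 49.7]
tcp_rot: [-179.9, -0.1, 94.6]
ft_force: [-0.3, 0.5, 0.7]
finger_gap: 84.6
3.8 [ 450.9 -212.3   49.7] [-1.7985e+02 -1.1000e-01  9.4580e+01] [-0.3  0.5  0.7] 84.6
```

View pics/w2.png

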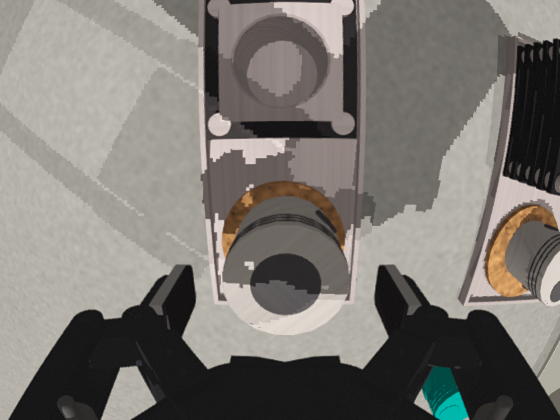

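View pics/s2.png

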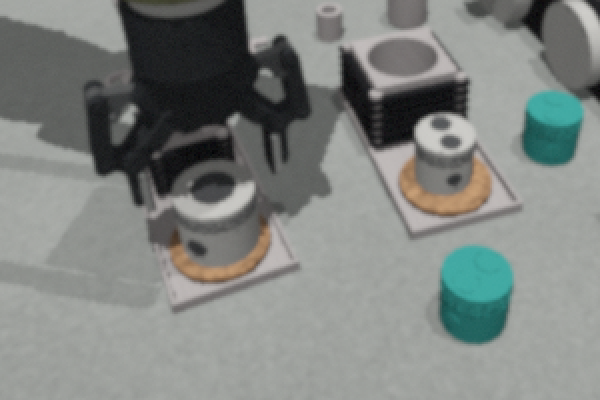

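Wrist view: crown at (285,284), centred between the fingers at (180,285) and (392,285). The side crop also shows the fingertips straddling the crown. Going down and closing.

```bash
python3 -m creep '{"translation":[[0,0,10],[0,0,10],[0,0,8],[0,0,3],[0,0,0]],"rotation":[[0,0,0],[0,0,0],[0,0,0],[0,0,0],[0,0,0]],"claw":[85,85,85,85,85]}' 
python3 -m creep '{"translation":[[0,0,0],[0,0,0],[0,0,0],[0,0,0],[0,0,0],[0,0,0],[0,0,0],[0,0,0],[0,0,0],[0,0,0]],"rotation":[[0,0,0],[0,0,0],[0,0,0],[0,0,0],[0,0,0],[0,0,0],[0,0,0],[0,0,0],[0,0,0],[0,0,0]],"claw":[80,76,72,68,65,62,60,58,56,55]}' 40
python3 look.py w3
```

```text
time: 4.4
tool_pos: [451.4, -212.8, 19.4]
tcp_rot: [-179.9, -0.1, 94.7]
ft_force: [-0.3, 0.7, 0.1]
finger_gap: 85.0
time: 5.4
tool_pos: [451.9, -213.2, 20.7]
tcp_rot: [-180.0, 0.0, 94.7]
ft_force: [-3.5, 2.1, 5.8]
finger_gap: 59.2
5.4 [ 451.9 -213.2   20.7] [-179.98    0.     94.7 ] [-3.5  2.1  5.8] 59.2
```

View pics/w3.png

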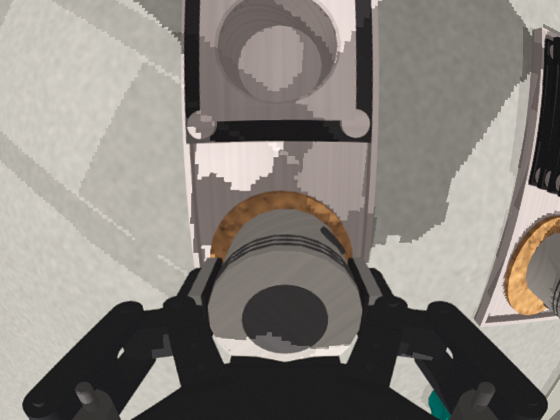

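Gap 59.2 mm on the large piston. Firming up and lifting.

```bash
python3 -m creep '{"translation":[[0,0,0],[0,0,0],[0,0,0],[0,0,-3],[0,0,-5],[0,0,-10],[0,0,-10],[0,0,0],[0,0,0]],"rotation":[[0,0,0],[0,0,0],[0,0,0],[0,0,0],[0,0,0],[0,0,0],[0,0,0],[0,0,0],[0,0,0]],"claw":[50,50,50,50,50,50,50,50,50]}' 50
python3 look.py w4
```

```text
time: 6.35
tool_pos: [452.5, -213.4, 49.0]
tcp_rot: [179.9, 0.1, 94.7]
ft_force: [0.4, 0.4, -2.8]
finger_gap: 58.9
6.35 [ 452.5 -213.4   49. ] [1.7993e+02 5.0000e-02 9.4700e+01] [ 0.4  0.4 -2.8] 58.9
```

View pics/w4.png

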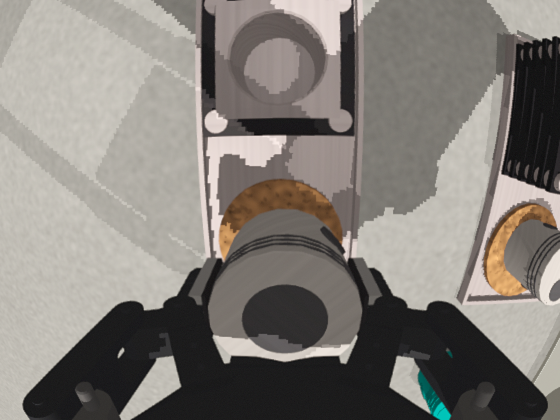

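Lifted cleanly, 2.8 N of weight. Raising and travelling toward the spare rest, stopping short to measure it.

```bash
python3 -m creep '{"translation":[[0,0,-20],[0,0,-25],[0,0,-25],[0,0,-20],[15,1,0],[30,3,0],[35,3,0],[35,3,0],[35,3,0],[35,3,0]],"rotation":[[0,0,0],[0,0,0],[0,0,0],[0,0,0],[0,0,0],[0,0,0],[0,0,0],[0,0,0],[0,0,0],[0,0,0]],"claw":[50,50,50,50,50,50,50,50,50,50]}'
python3 -m creep '{"translation":[[30,3,0],[25,2,0],[15,1,0],[0,0,0],[0,0,0]],"rotation":[[0,0,0],[0,0,0],[0,0,0],[0,0,0],[0,0,0]],"claw":[50,50,50,50,50]}'
python3 look.py w5
```

```text
time: 7.4
tool_pos: [451.4, -25.2, 136.6]
tcp_rot: [-179.9, -0.1, 94.7]
ft_force: [0.5, 0.2, -2.7]
finger_gap: 58.9
time: 7.9
tool_pos: [452.0, 43.2, 137.0]
tcp_rot: [-179.9, 0.0, 94.8]
ft_force: [0.2, -0.1, -3.1]
finger_gap: 58.6
7.9 [452.   43.2 137. ] [-179.89    0.     94.78] [ 0.2 -0.1 -3.1] 58.6
```

View pics/w5.png

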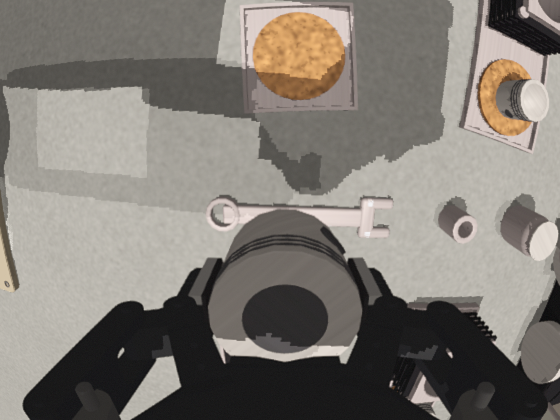

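The spare cork is at (298,56) in the wrist view, empty. The medium set's cork with the small piston is at (508,97).

```bash
python3 - <<'E'
from wm import *
d=load("pics/w5.npz")
print("spare",[x.round(1) for x in cork(d,(240,3,355,110))])
print("med cork",[x.round(1) for x in cork(d,(472,50,545,150))])
print("S crown",crown(d,(515,75,552,125),50,150).round(1),crown(d,(515,75,552,125),50,170).round(1))
E
```

```text
spare [array([4.534e+02, 1.673e+02, 4.000e-01]), array([453.3, 167.3,  37.6])]
med cork [array([6.583e+02, 1.663e+02, 5.000e-01]), array([658.4, 166.3,  38.3])]
S crown [664.8 168.6  26.2] [665.4 168.1  25.8]
```

```bash
python3 -m creep '{"translation":[[20,2,0],[35,3,0],[35,3,0],[25,3,0],[9,1,0],[0,0,20],[0,0,25],[0,0,25],[0,0,20],[0,0,10]],"rotation":[[0,0,0],[0,0,0],[0,0,0],[0,0,0],[0,0,0],[0,0,0],[0,0,0],[0,0,0],[0,0,0],[0,0,0]],"claw":[50,50,50,50,50,50,50,50,50,50]}'
python3 -m creep '{"translation":[[0,0,3],[0,0,2],[0,0,0],[0,0,0]],"rotation":[[0,0,0],[0,0,0],[0,0,0],[0,0,0]],"claw":[50,50,50,50]}'
python3 look.py w6
```

```text
time: 8.95
tool_pos: [453.4, 165.8, 35.9]
tcp_rot: [-179.8, 0.1, 94.6]
ft_force: [0.1, 0.6, -2.6]
finger_gap: 58.7
time: 9.35
tool_pos: [455.8, 167.5, 34.4]
tcp_rot: [179.9, -0.0, 94.7]
ft_force: [-0.2, -0.1, -2.7]
finger_gap: 59.1
9.35 [455.8 167.5  34.4] [ 1.7989e+02 -2.0000e-02  9.4700e+01] [-0.2 -0.1 -2.7] 59.1
```

View pics/w6.png

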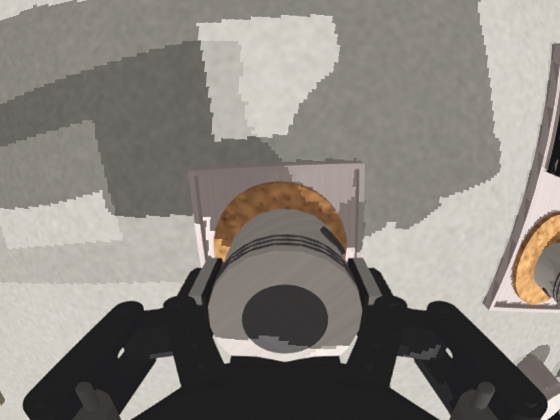

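```bash
python3 -m creep '{"translation":[[0,-1,4],[0,0,3],[0,0,2],[0,0,0]],"rotation":[[0,0,0],[0,0,0],[0,0,0],[0,0,0]],"claw":[50,50,50,50]}'
python3 -m creep '{"translation":[[0,0,1],[0,0,1],[0,0,0]],"rotation":[[0,0,0],[0,0,0],[0,0,0]],"claw":[50,50,50]}'
python3 -m creep '{"translation":[[0,0,1],[0,0,0]],"rotation":[[0,0,0],[0,0,0]],"claw":[50,50]}'
```

```text
time: 9.8
tool_pos: [453.4, 167.2, 23.8]
tcp_rot: [-179.9, 0.0, 94.7]
ft_force: [0.1, 0.2, -2.9]
finger_gap: 58.9
time: 10.1
tool_pos: [453.8, 167.3, 22.2]
tcp_rot: [-180.0, 0.0, 94.7]
ft_force: [0.2, 0.1, -2.4]
finger_gap: 58.7
time: 10.3
tool_pos: [453.8, 167.3, 21.2]
tcp_rot: [-180.0, 0.0, 94.7]
ft_force: [0.3, -0.5, -2.9]
finger_gap: 58.9
```

```bash
python3 -m creep '{"translation":[[0,0,0.7],[0,0,0]],"rotation":[[0,0,0],[0,0,0]],"claw":[50,50]}'
python3 -m creep '{"translation":[[0,0,0.7],[0,0,0]],"rotation":[[0,0,0],[0,0,0]],"claw":[50,50]}'
python3 -m creep '{"translation":[[0,0,0.6],[0,0,0]],"rotation":[[0,0,0],[0,0,0]],"claw":[50,50]}'
```

```text
time: 10.5
tool_pos: [453.9, 167.3, 20.8]
tcp_rot: [180.0, -0.0, 94.7]
ft_force: [-1.7, 0.4, 0.3]
finger_gap: 59.0
time: 10.7
tool_pos: [453.9, 167.3, 20.8]
tcp_rot: [-180.0, 0.0, 94.7]
ft_force: [-5.5, -1.7, 9.1]
finger_gap: 58.8
time: 10.9
tool_pos: [454.0, 167.3, 20.7]
tcp_rot: [-180.0, 0.0, 94.7]
ft_force: [-8.8, -3.2, 16.3]
finger_gap: 58.8
```

Contact at TCP z 20.8. Relaxing the push, then opening gently.

```bash
python3 -m creep '{"translation":[[0,0,-1],[0,0,0],[0,0,0],[0,0,0],[0,0,0],[0,0,0],[0,0,0],[0,0,0],[0,0,0],[0,0,0]],"rotation":[[0,0,0],[0,0,0],[0,0,0],[0,0,0],[0,0,0],[0,0,0],[0,0,0],[0,0,0],[0,0,0],[0,0,0]],"claw":[50,50,58,60,62,65,70,75,80,85]}'
python3 -m creep '{"translation":[[0,0,0],[0,0,0],[0,0,-10],[0,0,-20],[0,0,-20],[0,0,-30],[0,0,-30],[0,0,-5],[0,0,0]],"rotation":[[0,0,0],[0,0,0],[0,0,0],[0,0,0],[0,0,0],[0,0,0],[0,0,0],[0,0,0],[0,0,0]],"claw":[85,85,85,85,85,85,85,85,85]}'
python3 look.py w7
```

```text
time: 11.9
tool_pos: [453.8, 167.3, 20.2]
tcp_rot: [-180.0, 0.0, 94.7]
ft_force: [-0.0, -0.6, -0.3]
finger_gap: 84.8
time: 12.8
tool_pos: [455.1, 167.6, 137.4]
tcp_rot: [179.8, -0.0, 94.7]
ft_force: [-0.1, 0.3, -0.1]
finger_gap: 85.0
12.8 [455.1 167.6 137.4] [ 1.7979e+02 -4.0000e-02  9.4700e+01] [-0.1  0.3 -0.1] 85.0
```

View pics/w7.png

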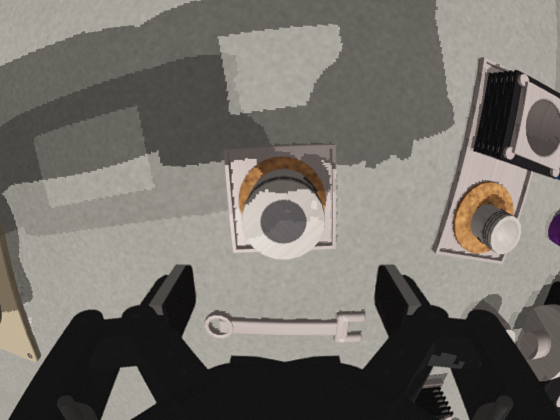

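The large piston stands on the spare cork at (284,222). Going above the small piston, turning to match the medium set.

```bash
python3 -m creep '{"translation":[[-1,15,0],[-3,30,0],[-3,35,0],[-3,35,0],[-3,35,0],[-3,30,0],[-3,24,0],[0,0,0],[0,0,0],[0,0,0]],"rotation":[[0,0,0],[0,0,0],[0,0,0],[0,0,0],[0,0,0],[0,0,0],[0,0,0],[0,0,0.08],[0,0,0.09],[0,0,0]],"claw":[85,85,85,85,85,85,85,85,85,85]}'
python3 look.py w8
```

```text
time: 13.85
tool_pos: [657.6, 164.7, 132.7]
tcp_rot: [-179.8, 0.1, 84.9]
ft_force: [-0.4, -0.7, -0.2]
finger_gap: 84.7
13.85 [657.6 164.7 132.7] [-1.7979e+02  5.0000e-02  8.4860e+01] [-0.4 -0.7 -0.2] 84.7
```

View pics/w8.png

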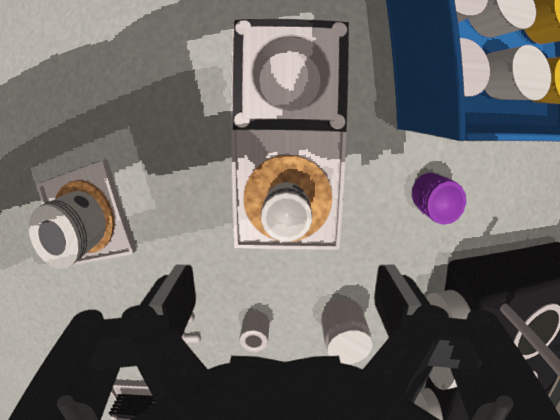

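Small piston at (288,215) on the medium cork at (288,198), bore at (290,72).

```bash
python3 look.py w8b; python3 - <<'E'
from wm import *
d=load("pics/w8b.npz")
print("cork",[x.round(1) for x in cork(d,(235,145,342,245))])
for th in(120,140,160): print("S",crown(d,(262,190,314,243),50,th).round(1))
a=cast(d,[(234,246),(235,132),(338,246),(347,132)],10,True); print(a.round(1))
for p,q in((0,1),(2,3)): v=a[q]-a[p]; print(np.degrees(np.arctan2(-v[0],v[1])))
print("bore",cast(d,(290,72),61,True))
cv2.imwrite("pics/w8c.png",cv2.resize(d["frame"][130:260,220:360,::-1],None,fx=4,fy=4,interpolation=cv2.INTER_CUBIC))
E
```

```text
13.9 [657.7 164.8 133.2] [-1.7983e+02  5.0000e-02  8.5060e+01] [ 0.1  0.  -1. ] 85.1
cork [array([6.602e+02, 1.668e+02, 4.000e-01]), array([660.1, 166.9,  37.6])]
S [657.4 161.   22. ]
S [657.6 164.4  19. ]
S [657.7 164.7  18.6]
[[608.2 128.7]
 [621.6 228.3]
 [701.  120.9]
 [712.9 220.7]]
-7.682807643102495
-6.78306544703443
bore [[669.2274113  266.55781753]]
```

View pics/w8c.png

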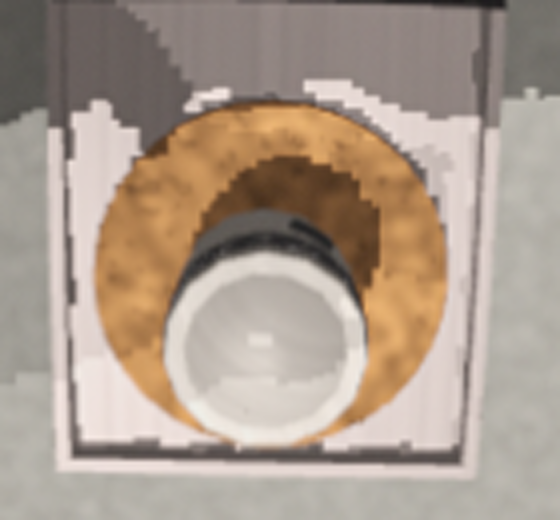

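```bash
python3 -m creep '{"translation":[[0,0,15],[0,0,20],[0,0,20],[0,0,20],[0,0,15],[0,0,10],[0,0,5],[0,0,0],[0,0,0]],"rotation":[[0,0,0],[0,0,0],[0,0,0],[0,0,0],[0,0,0],[0,0,0],[0,0,0],[0,0,0],[0,0,0]],"claw":[85,85,85,85,85,80,70,65,60]}' 
python3 look.py w9
```

```text
time: 14.85
tool_pos: [659.4, 165.2, 31.2]
tcp_rot: [179.9, -0.0, 85.0]
ft_force: [-0.1, -0.4, 0.5]
finger_gap: 59.8
14.85 [659.4 165.2  31.2] [ 1.7992e+02 -2.0000e-02  8.4970e+01] [-0.1 -0.4  0.5] 59.8
```

View pics/w9.png

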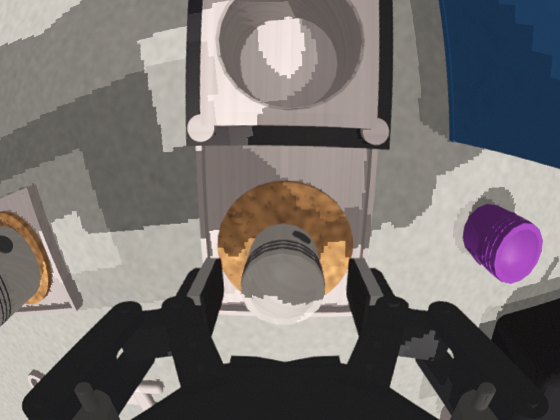

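Small piston at (283,280), about 2 mm left of the finger midpoint (287). Correcting, lowering and closing.

```bash
python3 -m creep '{"translation":[[0,-1.5,6],[0,0,5],[0,0,0],[0,0,0],[0,0,0],[0,0,0],[0,0,0],[0,0,0],[0,0,0],[0,0,0]],"rotation":[[0,0,0],[0,0,0],[0,0,0],[0,0,0],[0,0,0],[0,0,0],[0,0,0],[0,0,0],[0,0,0],[0,0,0]],"claw":[60,60,55,50,46,43,41,39,37,36]}' 30
python3 -m creep '{"translation":[[0,0,0],[0,0,0],[0,0,0],[0,0,0]],"rotation":[[0,0,0],[0,0,0],[0,0,0],[0,0,0]],"claw":[32,30,30,30]}' 40
python3 -m creep '{"translation":[[0,0,-3],[0,0,-5],[0,0,-10],[0,0,-10],[0,0,0],[0,0,0]],"rotation":[[0,0,0],[0,0,0],[0,0,0],[0,0,0],[0,0,0],[0,0,0]],"claw":[30,30,30,30,30,30]}' 40
python3 look.py w10
```

```text
time: 15.9
tool_pos: [657.6, 165.2, 19.8]
tcp_rot: [180.0, -0.0, 85.0]
ft_force: [0.9, -1.2, 2.2]
finger_gap: 36.7
time: 16.3
tool_pos: [657.6, 165.2, 19.8]
tcp_rot: [180.0, -0.0, 85.0]
ft_force: [-0.5, -1.1, 5.6]
finger_gap: 36.7
time: 16.9
tool_pos: [657.8, 165.3, 48.2]
tcp_rot: [179.9, -0.0, 85.0]
ft_force: [0.2, -0.5, -1.4]
finger_gap: 36.5
16.9 [657.8 165.3  48.2] [ 1.7992e+02 -2.0000e-02  8.4960e+01] [ 0.2 -0.5 -1.4] 36.5
```

View pics/w10.png

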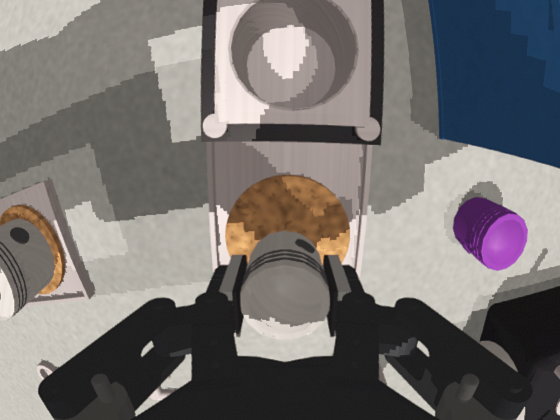

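Small piston held (gap 36.5, weight 1.4 N). Raising and moving to just before the now-empty small cork.

```bash
python3 -m creep '{"translation":[[0,0,-20],[0,0,-25],[0,0,-25],[0,0,-17],[-15,-5,0],[-30,-9,0],[-35,-11,0],[-35,-11,0],[-35,-11,0],[-35,-11,0]],"rotation":[[0,0,0],[0,0,0],[0,0,0],[0,0,0],[0,0,0],[0,0,0],[0,0,0],[0,0,0],[0,0,0],[0,0,0]],"claw":[30,30,30,30,30,30,30,30,30,30]}'
python3 -m creep '{"translation":[[-35,-11,0],[-35,-11,0],[-35,-11,0],[-35,-11,0],[-35,-11,0],[-35,-10,0],[-35,-10,0],[-30,-9,0],[-25,-8,0],[-15,-5,0]],"rotation":[[0,0,0],[0,0,0],[0,0,0],[0,0,0],[0,0,0],[0,0,0],[0,0,0],[0,0,0],[0,0,0],[0,0,0]],"claw":[30,30,30,30,30,30,30,30,30,30]}'
python3 -m creep '{"translation":[[0,0,0],[0,0,0],[0,0,0],[0,0,0]],"rotation":[[0,0,-0.08],[0,0,-0.09],[0,0,0],[0,0,0]],"claw":[30,30,30,30]}'
python3 look.py w11
```

```text
time: 17.95
tool_pos: [582.1, -15.1, 133.7]
tcp_rot: [-180.0, -0.0, 85.0]
ft_force: [0.5, -1.4, -0.8]
finger_gap: 36.7
time: 18.95
tool_pos: [457.7, -320.9, 133.9]
tcp_rot: [-180.0, -0.0, 84.9]
ft_force: [-0.5, 0.8, -0.8]
finger_gap: 37.0
time: 19.35
tool_pos: [458.9, -318.8, 134.1]
tcp_rot: [-180.0, -0.0, 94.6]
ft_force: [-0.5, 0.2, -1.5]
finger_gap: 36.5
19.35 [ 458.9 -318.8  134.1] [-1.7999e+02 -3.0000e-02  9.4570e+01] [-0.5  0.2 -1.5] 36.5
```

View pics/w11.png

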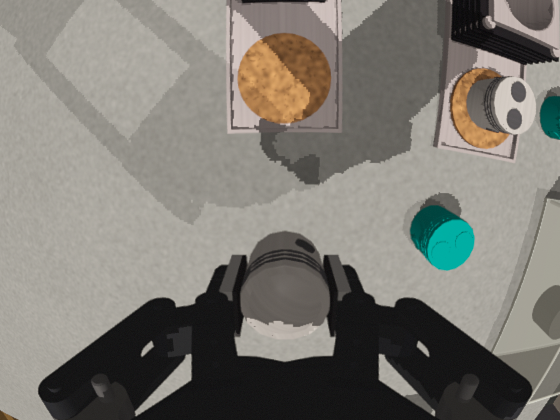

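Empty small cork at (284,78), held piston at (285,290).

```bash
python3 - <<'E'
from wm import *
from bench import sense
d=load("pics/w11.npz")
a,b=cork(d,(228,20,342,130)); print("cork",a.round(1),b.round(1))
s=sense(); t=s["tool_pos"]; yw=np.radians(s["tcp_rot"][2]); w=a[:2]-t[:2]; print(t.round(1),"dx,dy",(w@[np.cos(yw),np.sin(yw)]).round(1),(w@[np.sin(yw),-np.cos(yw)]).round(1))
print("large cork",cork(d,(435,60,530,160))[0].round(1))
E
```

```text
cork [ 4.504e+02 -2.152e+02  4.000e-01] [ 450.4 -215.2   37.6]
[ 459.  -318.8  134.1] dx,dy 104.0 -0.3
large cork [ 6.352e+02 -2.137e+02  3.000e-01]
```

```bash
python3 -m creep '{"translation":[[20,0,0],[35,0,0],[30,0,0],[15,0,0],[4.5,0,0],[0,0,15],[0,0,25],[0,0,25],[0,0,20],[0,0,10]],"rotation":[[0,0,0],[0,0,0],[0,0,0],[0,0,0],[0,0,0],[0,0,0],[0,0,0],[0,0,0],[0,0,0],[0,0,0]],"claw":[30,30,30,30,30,30,30,30,30,30]}'
python3 -m creep '{"translation":[[0,0,5],[0,0,3],[0,0,0],[0,0,0],[0,0,0]],"rotation":[[0,0,0],[0,0,0],[0,0,0],[0,0,0],[0,0,0]],"claw":[30,30,30,30,30]}'
python3 look.py w12
```

```text
time: 20.4
tool_pos: [448.6, -215.2, 36.1]
tcp_rot: [-179.8, -0.1, 94.6]
ft_force: [-0.1, 0.8, -0.7]
finger_gap: 36.9
time: 20.9
tool_pos: [451.0, -215.5, 32.2]
tcp_rot: [179.9, 0.1, 94.7]
ft_force: [-0.3, 0.2, -1.0]
finger_gap: 36.9
20.9 [ 451.  -215.5   32.2] [1.7992e+02 6.0000e-02 9.4700e+01] [-0.3  0.2 -1. ] 36.9
```

View pics/w12.png

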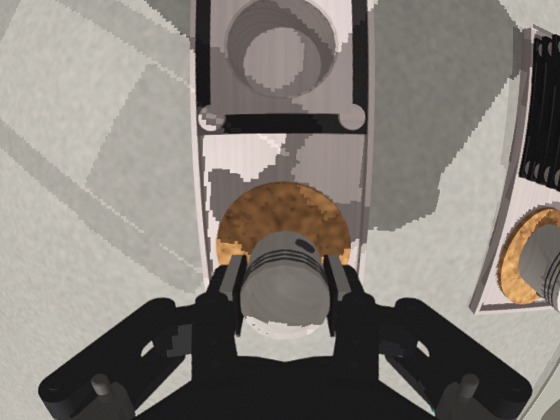

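Piston over the cork centre (285 against 284 px). Lowering in small steps.

```bash
python3 -m creep '{"translation":[[0,0,4],[0,0,3],[0,0,2],[0,0,0],[0,0,0]],"rotation":[[0,0,0],[0,0,0],[0,0,0],[0,0,0],[0,0,0]],"claw":[30,30,30,30,30]}'
python3 -m creep '{"translation":[[0,0,1],[0,0,0]],"rotation":[[0,0,0],[0,0,0]],"claw":[30,30]}'
```

```text
time: 21.45
tool_pos: [450.2, -215.0, 22.2]
tcp_rot: [-180.0, -0.0, 94.7]
ft_force: [-0.1, 0.5, 0.4]
finger_gap: 36.7
time: 21.65
tool_pos: [450.3, -215.1, 21.3]
tcp_rot: [180.0, -0.0, 94.7]
ft_force: [-0.2, -1.1, -1.2]
finger_gap: 36.7
```

```bash
python3 -m creep '{"translation":[[0,0,0.8],[0,0,0]],"rotation":[[0,0,0],[0,0,0]],"claw":[30,30]}'
python3 -m creep '{"translation":[[0,0,0.7],[0,0,0]],"rotation":[[0,0,0],[0,0,0]],"claw":[30,30]}'
```

```text
time: 21.85
tool_pos: [450.2, -215.1, 20.4]
tcp_rot: [-180.0, -0.0, 94.7]
ft_force: [0.8, -0.3, -0.2]
finger_gap: 36.6
time: 22.05
tool_pos: [450.3, -215.1, 19.8]
tcp_rot: [180.0, 0.0, 94.7]
ft_force: [0.9, -0.7, 0.0]
finger_gap: 36.5
```

```bash
python3 -m creep '{"translation":[[0,0,0.6],[0,0,0]],"rotation":[[0,0,0],[0,0,0]],"claw":[30,30]}'
```

```text
time: 22.25
tool_pos: [450.4, -215.2, 19.8]
tcp_rot: [-180.0, 0.0, 94.7]
ft_force: [-3.6, 1.9, 6.5]
finger_gap: 36.7
```

Contact (z force 6.5 N). Relaxing and opening gently, then rising.

```bash
python3 -m creep '{"translation":[[0,0,-0.4],[0,0,0],[0,0,0],[0,0,0],[0,0,0],[0,0,0],[0,0,0],[0,0,0],[0,0,0],[0,0,0]],"rotation":[[0,0,0],[0,0,0],[0,0,0],[0,0,0],[0,0,0],[0,0,0],[0,0,0],[0,0,0],[0,0,0],[0,0,0]],"claw":[32,35,37,39,41,45,50,58,66,75]}'
python3 -m creep '{"translation":[[0,0,0],[0,0,0],[0,0,-10],[0,0,-20],[0,0,-20],[0,0,-30],[0,0,-30],[0,0,-5],[0,0,0]],"rotation":[[0,0,0],[0,0,0],[0,0,0],[0,0,0],[0,0,0],[0,0,0],[0,0,0],[0,0,0],[0,0,0]],"claw":[85,85,85,85,85,85,85,85,85]}'
python3 look.py w13; python3 - <<'E'
from wm import *
d=load("pics/w13.npz")
print("cork",[x.round(1) for x in cork(d,(225,130,345,250))])
for th in(120,140,160): print("S",crown(d,(262,180,314,243),50,th).round(1))
E
```

```text
time: 23.25
tool_pos: [450.3, -215.1, 19.6]
tcp_rot: [180.0, 0.0, 94.7]
ft_force: [0.7, -0.1, -0.2]
finger_gap: 74.6
time: 24.15
tool_pos: [451.4, -215.8, 136.7]
tcp_rot: [179.8, 0.1, 94.7]
ft_force: [-0.6, -0.7, 0.3]
finger_gap: 85.3
24.15 [ 451.4 -215.8  136.7] [1.7982e+02 1.3000e-01 9.4700e+01] [-0.6 -0.7  0.3] 85.3
cork [array([ 4.506e+02, -2.147e+02,  4.000e-01]), array([ 450.6, -214.7,   37.8])]
S [ 450.  -215.4   18.7]
S [ 450.  -215.4   18.4]
S [ 449.9 -215.5   18.1]
```

View pics/w13.png

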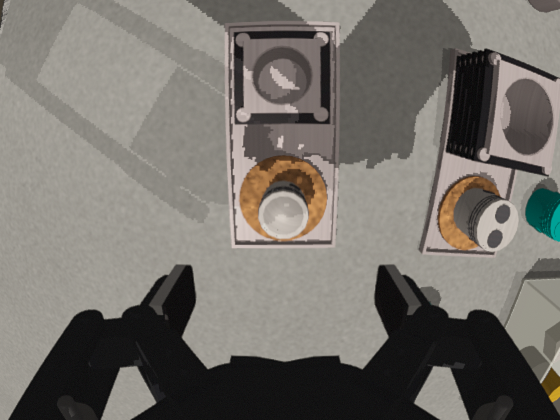

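Small piston stands at (283,213) in the image, within 1 mm of the cork centre. Next, the medium piston.

```bash
python3 -m creep '{"translation":[[-1,15,0],[-2,30,0],[-2,35,0],[-2,35,0],[-2,35,0],[-1,25,0],[-1,10,0],[0,0,0],[0,0,0],[0,0,0]],"rotation":[[0,0,0],[0,0,0],[0,0,0],[0,0,0],[0,0,0],[0,0,0],[0,0,0],[0,0,0.1],[0,0,0],[0,0,0]],"claw":[85,85,85,85,85,85,85,85,85,85]}'
python3 look.py w14;  python3 - <<'E'
from wm import *
d=load("pics/w14.npz")
print("cork",[x.round(1) for x in cork(d,(225,130,345,250))])
for th in(120,140,160,175): print("M",crown(d,(252,180,324,248),56,th).round(1))
E
```

```text
time: 25.2
tool_pos: [634.6, -210.6, 132.9]
tcp_rot: [-179.9, -0.1, 89.1]
ft_force: [0.3, 0.3, -0.5]
finger_gap: 85.0
25.2 [ 634.6 -210.6  132.9] [-1.7986e+02 -6.0000e-02  8.9110e+01] [ 0.3  0.3 -0.5] 85.0
cork [array([ 6.370e+02, -2.131e+02,  3.000e-01]), array([ 637.1, -212.9,   37.6])]
M [ 635.6 -211.6   25.9]
M [ 636.1 -211.8   26. ]
M [ 635.6 -210.7   24.7]
M [ 635.2 -210.9   24.7]
```

View pics/w14.png

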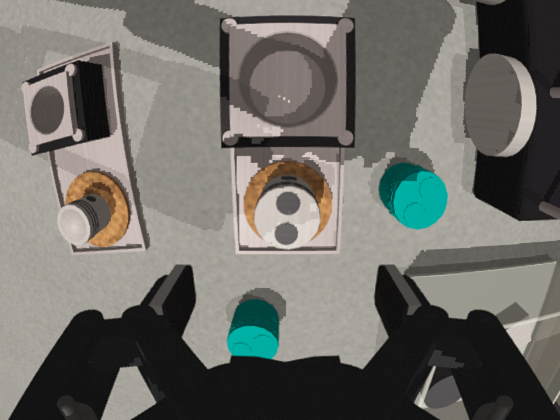

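Medium piston at (287,213), centred under the tool. Turquoise pieces at (418,195) and (254,330) are clear of the fingers.

```bash
python3 -m creep '{"translation":[[0,0,15],[0,0,20],[0,0,20],[0,0,20],[0,0,15],[0,0,10],[0,0,5],[0,0,0],[0,0,0]],"rotation":[[0,0,0],[0,0,0],[0,0,0],[0,0,0],[0,0,0],[0,0,0],[0,0,0],[0,0,0],[0,0,0]],"claw":[85,85,85,85,85,80,75,70,70]}' 
python3 look.py w15
```

```text
time: 26.15
tool_pos: [636.2, -211.2, 30.5]
tcp_rot: [179.9, 0.0, 89.0]
ft_force: [0.7, 0.4, -0.7]
finger_gap: 70.2
26.15 [ 636.2 -211.2   30.5] [1.7993e+02 3.0000e-02 8.8970e+01] [ 0.7  0.4 -0.7] 70.2
```

View pics/w15.png

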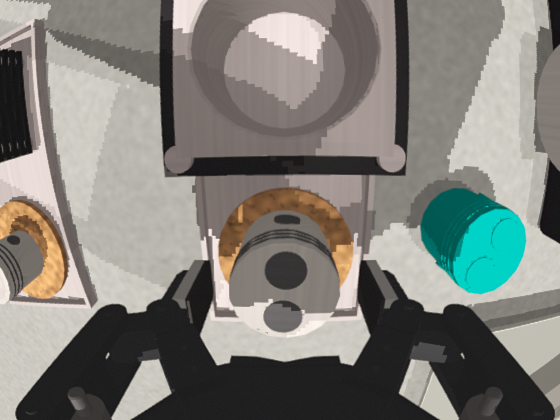

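Centred (285). Lowering the last 10 mm, closing and lifting.

```bash
python3 -m creep '{"translation":[[0,0,6],[0,0,4],[0,0,0],[0,0,0],[0,0,0],[0,0,0],[0,0,0],[0,0,0],[0,0,0],[0,0,0]],"rotation":[[0,0,0],[0,0,0],[0,0,0],[0,0,0],[0,0,0],[0,0,0],[0,0,0],[0,0,0],[0,0,0],[0,0,0]],"claw":[68,65,60,56,53,50,48,46,45,42]}' 30
python3 -m creep '{"translation":[[0,0,0],[0,0,0],[0,0,0],[0,0,0]],"rotation":[[0,0,0],[0,0,0],[0,0,0],[0,0,0]],"claw":[40,40,40,40]}' 45
python3 -m creep '{"translation":[[0,0,-3],[0,0,-5],[0,0,-10],[0,0,-10],[0,0,0],[0,0,0]],"rotation":[[0,0,0],[0,0,0],[0,0,0],[0,0,0],[0,0,0],[0,0,0]],"claw":[40,40,40,40,40,40]}' 45
python3 look.py w16
```

```text
time: 27.2
tool_pos: [636.0, -211.1, 20.1]
tcp_rot: [180.0, 0.0, 89.0]
ft_force: [-0.7, -0.0, 3.6]
finger_gap: 47.2
time: 27.6
tool_pos: [636.0, -211.0, 20.2]
tcp_rot: [180.0, 0.0, 89.0]
ft_force: [-0.7, -0.7, 4.8]
finger_gap: 47.0
time: 28.2
tool_pos: [636.1, -211.1, 48.4]
tcp_rot: [179.9, 0.0, 89.0]
ft_force: [-0.3, 0.4, -1.4]
finger_gap: 46.9
28.2 [ 636.1 -211.1   48.4] [1.7992e+02 3.0000e-02 8.8970e+01] [-0.3  0.4 -1.4] 46.9
```

View pics/w16.png

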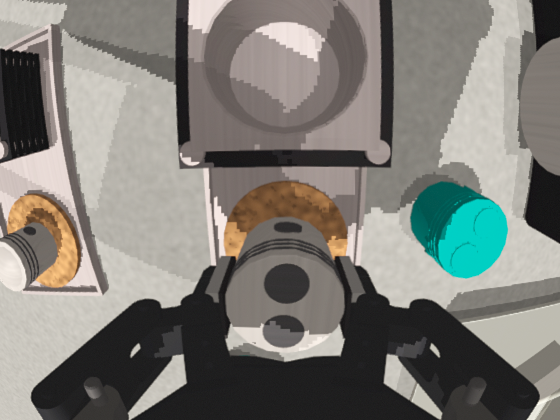

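Held (gap 46.9). Raising and moving to just before the medium cork.

```bash
python3 -m creep '{"translation":[[0,0,-20],[0,0,-25],[0,0,-25],[0,0,-17],[15,1,0],[30,2,0],[35,2,0],[35,2,0],[35,2,0],[35,2,0]],"rotation":[[0,0,0],[0,0,0],[0,0,0],[0,0,0],[0,0,0],[0,0,0],[0,0,0],[0,0,0],[0,0,0],[0,0,0]],"claw":[40,40,40,40,40,40,40,40,40,40]}'
python3 -m creep '{"translation":[[35,2,0],[30,1,0],[20,0,0],[0,0,0],[0,0,0],[0,0,0],[0,0,0]],"rotation":[[0,0,0],[0,0,0],[0,0,0],[0,0,0.07],[0,0,0],[0,0,0],[0,0,0]],"claw":[40,40,40,40,40,40,40]}'
python3 look.py w17; python3 - <<'E'
from wm import *
from bench import sense
d=load("pics/w17.npz")
a,b=cork(d,(200,0,370,170)); print("cork",a.round(1),b.round(1))
s=sense(); t=s["tool_pos"]; yw=np.radians(s["tcp_rot"][2]); w=a[:2]-t[:2]; print(t.round(1),"dx,dy",(w@[np.cos(yw),np.sin(yw)]).round(1),(w@[np.sin(yw),-np.cos(yw)]).round(1))
E
```

```text
time: 29.25
tool_pos: [648.7, -23.6, 132.5]
tcp_rot: [-179.8, -0.0, 89.0]
ft_force: [1.4, -1.0, -1.3]
finger_gap: 46.8
time: 29.95
tool_pos: [654.0, 58.6, 133.8]
tcp_rot: [-179.9, 0.0, 85.0]
ft_force: [-0.4, -0.2, -0.5]
finger_gap: 46.6
29.95 [654.   58.6 133.8] [-1.7994e+02  1.0000e-02  8.5010e+01] [-0.4 -0.2 -0.5] 46.6
cork [6.599e+02 1.663e+02 4.000e-01] [659.9 166.2  37.6]
[654.2  58.4 134.1] dx,dy 108.0 -3.7
```

View pics/w17.png

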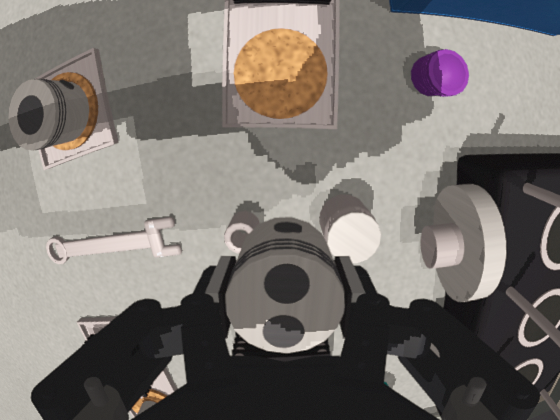

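Empty medium cork at (281,74). Moving over it and lowering.

```bash
python3 -m creep '{"translation":[[20,-1,0],[35,-1,0],[30,-1,0],[18,-0.5,0],[5,0,0],[0,0,15],[0,0,25],[0,0,25],[0,0,20],[0,0,10]],"rotation":[[0,0,0],[0,0,0],[0,0,0],[0,0,0],[0,0,0],[0,0,0],[0,0,0],[0,0,0],[0,0,0],[0,0,0]],"claw":[40,40,40,40,40,40,40,40,40,40]}'
python3 -m creep '{"translation":[[0,0,5],[0,0,3],[0,0,0],[0,0,0],[0,0,0]],"rotation":[[0,0,0],[0,0,0],[0,0,0],[0,0,0],[0,0,0]],"claw":[40,40,40,40,40]}'
python3 look.py w18
```

```text
time: 31.0
tool_pos: [658.4, 164.4, 35.6]
tcp_rot: [-179.7, 0.1, 84.9]
ft_force: [-0.6, -0.3, -1.5]
finger_gap: 46.7
time: 31.5
tool_pos: [661.2, 166.8, 32.8]
tcp_rot: [179.9, -0.0, 85.0]
ft_force: [0.3, -0.3, -1.8]
finger_gap: 46.9
31.5 [661.2 166.8  32.8] [ 1.799e+02 -3.000e-02  8.497e+01] [ 0.3 -0.3 -1.8] 46.9
```

View pics/w18.png

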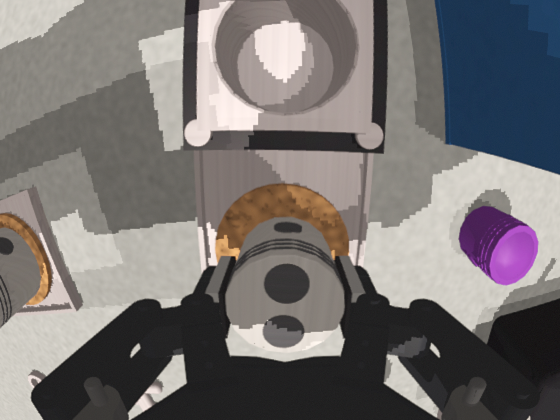

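Piston over the cork, 285 against the cork centre of about 283. Lowering step by step.

```bash
python3 -m creep '{"translation":[[0,0,4],[0,0,3],[0,0,2],[0,0,0],[0,0,0]],"rotation":[[0,0,0],[0,0,0],[0,0,0],[0,0,0],[0,0,0]],"claw":[40,40,40,40,40]}'
python3 -m creep '{"translation":[[0,0,0.8],[0,0,0]],"rotation":[[0,0,0],[0,0,0]],"claw":[40,40]}'
python3 -m creep '{"translation":[[0,0,0.6],[0,0,0]],"rotation":[[0,0,0],[0,0,0]],"claw":[40,40]}'
```

```text
time: 32.05
tool_pos: [660.3, 166.7, 22.4]
tcp_rot: [-180.0, 0.0, 85.0]
ft_force: [-0.1, 0.5, -0.8]
finger_gap: 46.8
time: 32.25
tool_pos: [660.5, 166.7, 21.8]
tcp_rot: [180.0, -0.0, 85.0]
ft_force: [-0.0, 0.2, -1.0]
finger_gap: 46.6
time: 32.45
tool_pos: [660.4, 166.7, 21.2]
tcp_rot: [-180.0, -0.0, 85.0]
ft_force: [0.6, 0.2, -1.7]
finger_gap: 46.7
```

```bash
python3 -m creep '{"translation":[[0,0,0.7],[0,0,0]],"rotation":[[0,0,0],[0,0,0]],"claw":[40,40]}'
python3 -m creep '{"translation":[[0,0,0.6],[0,0,0]],"rotation":[[0,0,0],[0,0,0]],"claw":[40,40]}'
```

```text
time: 32.65
tool_pos: [660.4, 166.7, 20.4]
tcp_rot: [-180.0, 0.0, 85.0]
ft_force: [0.5, 0.5, -0.9]
finger_gap: 47.0
time: 32.85
tool_pos: [660.5, 166.7, 20.2]
tcp_rot: [180.0, -0.0, 85.0]
ft_force: [-1.9, 0.1, 1.6]
finger_gap: 46.8
```

Contact. Releasing and rising.

```bash
python3 -m creep '{"translation":[[0,0,0],[0,0,0],[0,0,0],[0,0,0],[0,0,0],[0,0,0],[0,0,0],[0,0,0],[0,0,0],[0,0,0]],"rotation":[[0,0,0],[0,0,0],[0,0,0],[0,0,0],[0,0,0],[0,0,0],[0,0,0],[0,0,0],[0,0,0],[0,0,0]],"claw":[42,44,46,48,50,53,58,65,72,80]}'
python3 -m creep '{"translation":[[0,0,0],[0,0,0],[0,0,-10],[0,0,-20],[0,0,-20],[0,0,-30],[0,0,-30],[0,0,-5],[0,0,0]],"rotation":[[0,0,0],[0,0,0],[0,0,0],[0,0,0],[0,0,0],[0,0,0],[0,0,0],[0,0,0],[0,0,0]],"claw":[85,85,85,85,85,85,85,85,85]}'
python3 look.py w19; python3 - <<'E'
from wm import *
d=load("pics/w19.npz")
print("cork",[x.round(1) for x in cork(d,(225,130,345,250))])
for th in(120,140,160): print("M",crown(d,(252,180,324,248),56,th).round(1))
E
```

```text
time: 33.85
tool_pos: [660.5, 166.7, 19.9]
tcp_rot: [180.0, -0.0, 85.0]
ft_force: [0.7, 0.5, -1.3]
finger_gap: 79.6
time: 34.75
tool_pos: [661.8, 166.9, 137.6]
tcp_rot: [179.8, -0.1, 85.0]
ft_force: [-0.4, 0.0, -0.7]
finger_gap: 84.8
34.75 [661.8 166.9 137.6] [ 1.7977e+02 -6.0000e-02  8.4960e+01] [-0.4  0.  -0.7] 84.8
cork [array([6.602e+02, 1.669e+02, 4.000e-01]), array([660.2, 167.1,  37.6])]
M [661.5 161.   30.2]
M [661.4 161.1  30.2]
M [661.5 160.9  30. ]
```

View pics/w19.png

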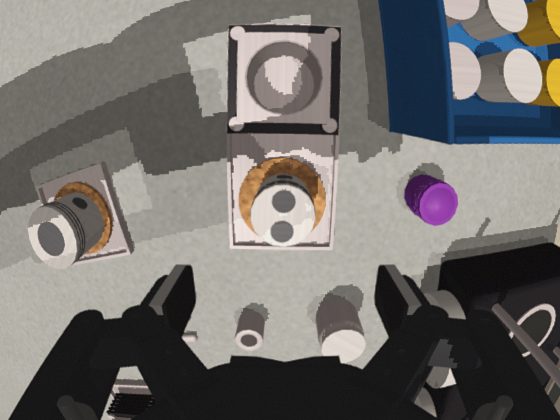

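```bash
python3 - <<'E'
from wm import *
d=load("pics/w19.npz")
m=(d["frame"].min(2)>150); h=comp(m,(247,180,319,243)); h=h[h[:,1]<238]; P=cast(d,h,56,True)
print("M",circ(P).round(1),circ(P,24).round(1),len(P))
# pockets midpoint
mm=d["frame"].max(2)<110
for b in((270,188,298,215),(268,218,298,246)): print(circ(cast(d,comp(mm,b),56,True)).round(1))
cv2.imwrite("pics/w19c.png",cv2.resize(d["frame"][130:260,220:350,::-1],None,fx=4,fy=4))
E
```

```text
M [660.  166.3  25.7] [6.601e+02 1.682e+02 2.000e-01] 13
[662.  180.1   7.7]
[658.6 159.5   5.7]
```

View pics/w19c.png

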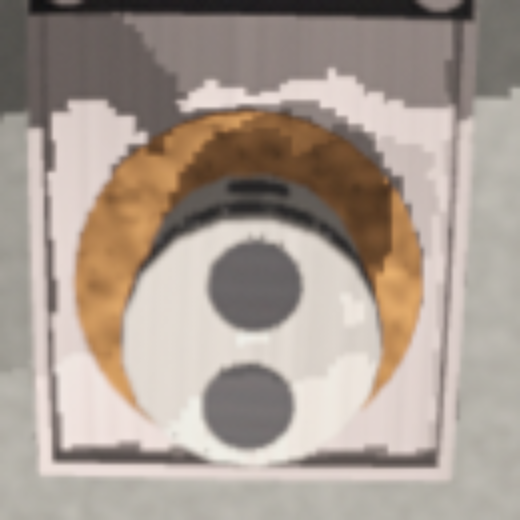

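Medium piston upright at (253,338) in the crop, within about 1 mm of the cork centre. Back to the large piston.

```bash
python3 -m creep '{"translation":[[-1,-15,0],[-3,-30,0],[-3,-35,0],[-3,-35,0],[-3,-35,0],[-3,-35,0],[-1,-21,0],[0,0,0],[0,0,0],[0,0,0]],"rotation":[[0,0,0],[0,0,0],[0,0,0],[0,0,0],[0,0,0],[0,0,0],[0,0,0],[0,0,-0.08],[0,0,-0.09],[0,0,0]],"claw":[85,85,85,85,85,85,85,85,85,85]}'
python3 -m creep '{"translation":[[0,0,0],[0,0,0]],"rotation":[[0,0,0],[0,0,0]],"claw":[85,85]}'
python3 look.py w20; python3 - <<'E'
from wm import *
d=load("pics/w20.npz")
h=comp(d["frame"].max(2)<110,(260,195,312,250)); print("bowl",circ(cast(d,h,62,True)).round(1))
for th in(140,160,175): print("L",crown(d,(230,175,340,265),62,th).round(1))
E
```

```text
time: 35.8
tool_pos: [452.5, 167.6, 133.3]
tcp_rot: [-179.8, 0.0, 94.8]
ft_force: [0.7, 0.3, -0.4]
finger_gap: 85.2
time: 36.0
tool_pos: [453.4, 167.7, 134.2]
tcp_rot: [-179.9, 0.0, 94.6]
ft_force: [-0.1, -0.5, -0.4]
finger_gap: 85.2
36.0 [453.4 167.7 134.2] [-1.7992e+02  1.0000e-02  9.4580e+01] [-0.1 -0.5 -0.4] 85.2
bowl [453.9 167.5  15.8]
L [452.9 166.4  51.1]
L [451.4 178.6  43.3]
L [451.5 179.2  42.3]
```

View pics/w20.png

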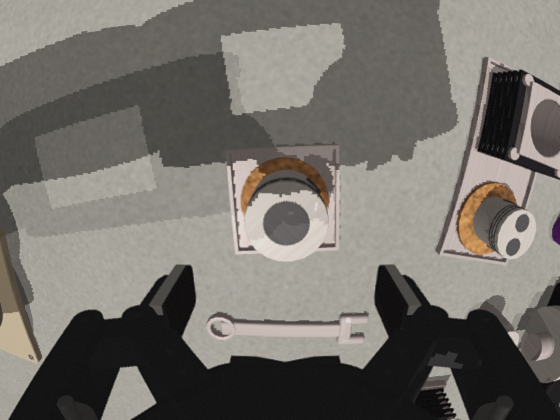

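Large piston bowl at (286,223), world (453.9,167.5), right under the tool. Descending and gripping.

```bash
python3 -m creep '{"translation":[[0,0.5,15],[0,0,20],[0,0,20],[0,0,20],[0,0,15],[0,0,12],[0,0,8],[0,0,3],[0,0,0],[0,0,0]],"rotation":[[0,0,0],[0,0,0],[0,0,0],[0,0,0],[0,0,0],[0,0,0],[0,0,0],[0,0,0],[0,0,0],[0,0,0]],"claw":[85,85,85,85,85,85,85,85,85,85]}' 
python3 -m creep '{"translation":[[0,0,0],[0,0,0],[0,0,0],[0,0,0],[0,0,0],[0,0,0],[0,0,0],[0,0,0],[0,0,0],[0,0,0]],"rotation":[[0,0,0],[0,0,0],[0,0,0],[0,0,0],[0,0,0],[0,0,0],[0,0,0],[0,0,0],[0,0,0],[0,0,0]],"claw":[80,76,72,68,65,62,60,58,56,54]}' 40
python3 -m creep '{"translation":[[0,0,0],[0,0,0],[0,0,0],[0,0,-3],[0,0,-5],[0,0,-10],[0,0,-10],[0,0,0],[0,0,0]],"rotation":[[0,0,0],[0,0,0],[0,0,0],[0,0,0],[0,0,0],[0,0,0],[0,0,0],[0,0,0],[0,0,0]],"claw":[50,50,50,50,50,50,50,50,50]}' 50
python3 look.py w21
```

```text
time: 37.05
tool_pos: [454.9, 168.0, 22.6]
tcp_rot: [179.9, -0.0, 94.7]
ft_force: [0.8, 0.2, 0.2]
finger_gap: 85.1
time: 38.05
tool_pos: [454.2, 167.9, 22.3]
tcp_rot: [-180.0, 0.0, 94.7]
ft_force: [-3.6, -1.0, 4.4]
finger_gap: 59.0
time: 38.95
tool_pos: [454.8, 168.0, 50.6]
tcp_rot: [179.9, -0.0, 94.7]
ft_force: [-1.2, 0.5, -2.8]
finger_gap: 59.1
38.95 [454.8 168.   50.6] [ 1.7991e+02 -1.0000e-02  9.4700e+01] [-1.2  0.5 -2.8] 59.1
```

View pics/w21.png

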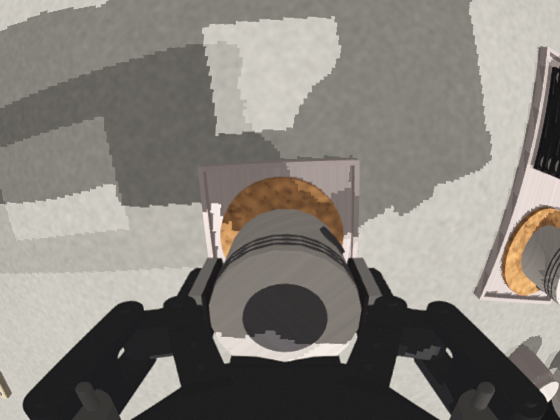

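Large piston held (gap 59.1, 2.8 N). Raising and travelling to just before the large cork.

```bash
python3 -m creep '{"translation":[[0,0,-20],[0,0,-25],[0,0,-25],[0,0,-17],[-15,4,0],[-30,9,0],[-35,10,0],[-35,10,0],[-35,10,0],[-35,10,0]],"rotation":[[0,0,0],[0,0,0],[0,0,0],[0,0,0],[0,0,0],[0,0,0],[0,0,0],[0,0,0],[0,0,0],[0,0,0]],"claw":[50,50,50,50,50,50,50,50,50,50]}'
python3 -m creep '{"translation":[[-35,10,0],[-35,10,0],[-35,10,0],[-35,10,0],[-35,10,0],[-35,10,0],[-35,10,0],[-30,8,0],[-24,6,0],[-12,3,0]],"rotation":[[0,0,0],[0,0,0],[0,0,0],[0,0,0],[0,0,0],[0,0,0],[0,0,0],[0,0,0],[0,0,0],[0,0,0]],"claw":[50,50,50,50,50,50,50,50,50,50]}'
python3 -m creep '{"translation":[[0,0,0],[0,0,0],[0,0,0],[0,0,0]],"rotation":[[0,0,0.05],[0,0,0.05],[0,0,0],[0,0,0]],"claw":[50,50,50,50]}'
python3 look.py w22; python3 - <<'E'
from wm import *
from bench import sense
d=load("pics/w22.npz")
a,b=cork(d,(200,0,370,170)); print("cork",a.round(1),b.round(1))
s=sense(); t=s["tool_pos"]; yw=np.radians(s["tcp_rot"][2]); w=a[:2]-t[:2]; print(t.round(1),"dx,dy",(w@[np.cos(yw),np.sin(yw)]).round(1),(w@[np.sin(yw),-np.cos(yw)]).round(1))
E
```

```text
time: 40.0
tool_pos: [522.1, -13.5, 136.3]
tcp_rot: [-179.9, -0.0, 94.7]
ft_force: [1.2, 0.2, -1.7]
finger_gap: 58.8
time: 41.0
tool_pos: [634.1, -317.2, 135.5]
tcp_rot: [-179.9, -0.0, 94.6]
ft_force: [-0.5, -0.6, -2.7]
finger_gap: 59.0
time: 41.4
tool_pos: [634.1, -314.7, 136.1]
tcp_rot: [-179.9, -0.0, 89.1]
ft_force: [0.2, 0.2, -2.1]
finger_gap: 59.4
41.4 [ 634.1 -314.7  136.1] [-1.7994e+02 -3.0000e-02  8.9060e+01] [ 0.2  0.2 -2.1] 59.4
cork [ 6.370e+02 -2.136e+02  4.000e-01] [ 637.  -213.6   37.6]
[ 634.2 -314.7  136.3] dx,dy 101.2 1.2
```

View pics/w22.png

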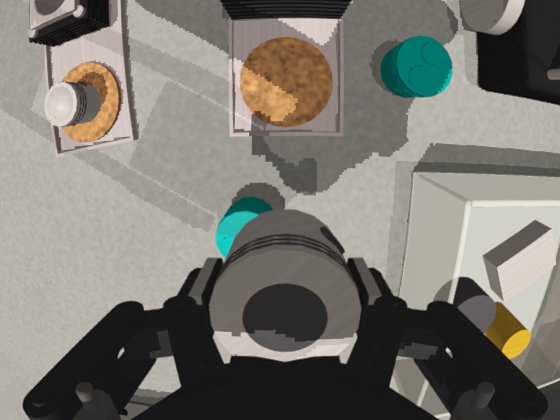

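Large cork empty at (286,82). Both turquoise pieces, (243,228) and (416,67), are undisturbed. Moving over it and lowering.

```bash
python3 -m creep '{"translation":[[20,0.5,0],[35,0.5,0],[28,0,0],[14,0,0],[5,0,0],[0,0,15],[0,0,25],[0,0,25],[0,0,20],[0,0,10]],"rotation":[[0,0,0],[0,0,0],[0,0,0],[0,0,0],[0,0,0],[0,0,0],[0,0,0],[0,0,0],[0,0,0],[0,0,0]],"claw":[50,50,50,50,50,50,50,50,50,50]}'
python3 -m creep '{"translation":[[0,0,5],[0,0,3],[0,0,0],[0,0,0],[0,0,0]],"rotation":[[0,0,0],[0,0,0],[0,0,0],[0,0,0],[0,0,0]],"claw":[50,50,50,50,50]}'
python3 look.py w23
```

```text
time: 42.45
tool_pos: [635.0, -213.6, 37.8]
tcp_rot: [-179.7, -0.1, 88.9]
ft_force: [-0.7, 0.5, -2.3]
finger_gap: 59.0
time: 42.95
tool_pos: [638.0, -213.3, 35.1]
tcp_rot: [179.9, 0.0, 89.0]
ft_force: [-0.7, -0.3, -2.3]
finger_gap: 58.7
42.95 [ 638.  -213.3   35.1] [1.799e+02 4.000e-02 8.897e+01] [-0.7 -0.3 -2.3] 58.7
```

View pics/w23.png

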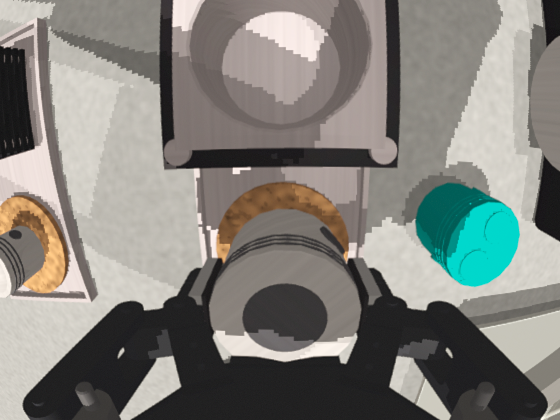

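Centred over the cork (285 against 283 px). Lowering step by step.

```bash
python3 -m creep '{"translation":[[0,0,4],[0,0,3],[0,0,2],[0,0,0],[0,0,0]],"rotation":[[0,0,0],[0,0,0],[0,0,0],[0,0,0],[0,0,0]],"claw":[50,50,50,50,50]}'
python3 -m creep '{"translation":[[0,0,0.8],[0,0,0]],"rotation":[[0,0,0],[0,0,0]],"claw":[50,50]}'
python3 -m creep '{"translation":[[0,0,0.6],[0,0,0]],"rotation":[[0,0,0],[0,0,0]],"claw":[50,50]}'
```

```text
time: 43.5
tool_pos: [637.1, -212.9, 24.7]
tcp_rot: [-180.0, -0.0, 89.0]
ft_force: [-0.5, -0.1, -2.1]
finger_gap: 58.8
time: 43.7
tool_pos: [637.3, -213.0, 24.1]
tcp_rot: [180.0, 0.0, 89.0]
ft_force: [-0.6, -0.4, -2.5]
finger_gap: 59.0
time: 43.9
tool_pos: [637.2, -213.0, 23.5]
tcp_rot: [-180.0, -0.0, 89.0]
ft_force: [-0.4, -0.9, -1.9]
finger_gap: 59.1
```

```bash
python3 -m creep '{"translation":[[0,0,0.7],[0,0,0]],"rotation":[[0,0,0],[0,0,0]],"claw":[50,50]}'
python3 -m creep '{"translation":[[0,0,0.5],[0,0,0]],"rotation":[[0,0,0],[0,0,0]],"claw":[50,50]}'
```

```text
time: 44.1
tool_pos: [637.2, -213.0, 22.7]
tcp_rot: [-180.0, -0.0, 89.0]
ft_force: [1.4, -0.5, -3.6]
finger_gap: 59.1
time: 44.3
tool_pos: [637.3, -213.0, 22.4]
tcp_rot: [180.0, 0.0, 89.0]
ft_force: [-1.5, -0.2, -1.3]
finger_gap: 58.9
```

```bash
python3 -m creep '{"translation":[[0,0,0.3],[0,0,0]],"rotation":[[0,0,0],[0,0,0]],"claw":[50,50]}'
```

```text
time: 44.5
tool_pos: [637.3, -213.0, 22.4]
tcp_rot: [180.0, 0.0, 89.0]
ft_force: [-2.6, 2.1, 3.3]
finger_gap: 59.0
```

Contact. Releasing gently and rising.

```bash
python3 -m creep '{"translation":[[0,0,0],[0,0,0],[0,0,0],[0,0,0],[0,0,0],[0,0,0],[0,0,0],[0,0,0],[0,0,0],[0,0,0]],"rotation":[[0,0,0],[0,0,0],[0,0,0],[0,0,0],[0,0,0],[0,0,0],[0,0,0],[0,0,0],[0,0,0],[0,0,0]],"claw":[53,56,58,60,62,65,70,75,80,85]}'
python3 -m creep '{"translation":[[0,0,0],[0,0,0],[0,0,-10],[0,0,-20],[0,0,-20],[0,0,-30],[0,0,-30],[0,0,-25],[0,0,-20],[0,0,0]],"rotation":[[0,0,0],[0,0,0],[0,0,0],[0,0,0],[0,0,0],[0,0,0],[0,0,0],[0,0,0],[0,0,0],[0,0,0]],"claw":[85,85,85,85,85,85,85,85,85,85]}'
python3 -m creep '{"translation":[[-10,0,-10],[-20,-20,-15],[-25,-30,-15],[-25,-30,-15],[-25,-30,-10],[-25,-30,0],[-10,-10,0],[0,0,0],[0,0,0]],"rotation":[[0,0,0],[0,0,0],[0,0,0],[0,0,0],[0,0,0],[0,0,0],[0,0,0],[0,0,0],[0,0,0]],"claw":[85,85,85,85,85,85,85,85,85]}'
python3 look.py w24; python3 - <<'E'
from bench import *
import cv2,numpy as np
for n in("scene","side"):
    d=snapshot(n); np.savez(f"pics/{n}1.npz",**d); cv2.imwrite(f"pics/{n}1.png",d["frame"][:,:,::-1])
E
```

```text
time: 45.5
tool_pos: [637.2, -213.0, 21.9]
tcp_rot: [-180.0, 0.0, 89.0]
ft_force: [-0.7, 0.8, 0.0]
finger_gap: 85.2
time: 46.5
tool_pos: [639.5, -213.9, 182.6]
tcp_rot: [179.6, 0.2, 89.0]
ft_force: [0.6, -0.3, 1.2]
finger_gap: 85.2
time: 47.4
tool_pos: [484.7, -350.1, 241.2]
tcp_rot: [-180.0, -0.1, 88.9]
ft_force: [-0.6, 1.1, 0.9]
finger_gap: 85.2
47.4 [ 484.7 -350.1  241.2] [-1.7996e+02 -8.0000e-02  8.8920e+01] [-0.6  1.1  0.9] 85.2
```

View pics/w24.png

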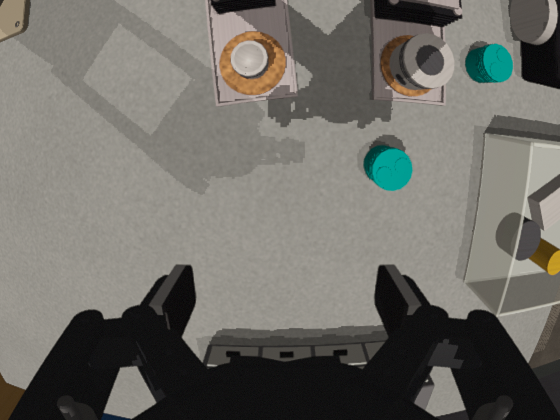

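View pics/scene1.png

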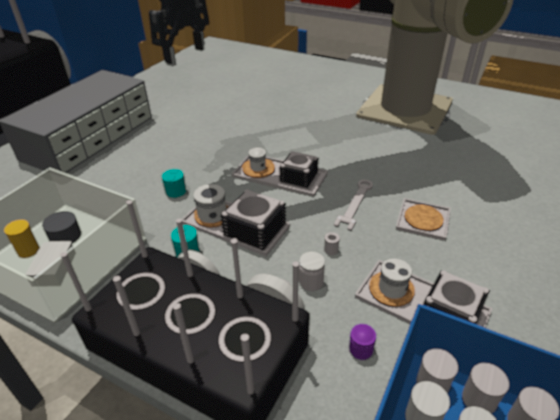

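View pics/side1.png

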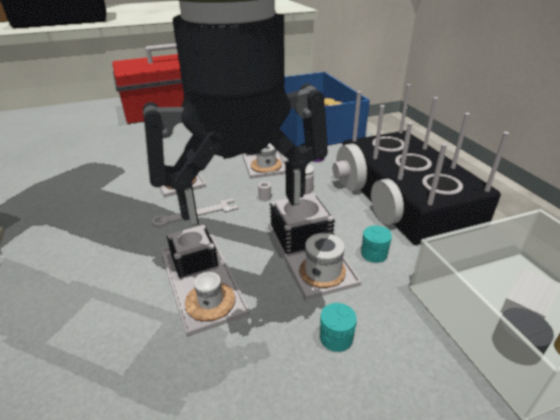

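All three are upright and the bystanders look unmoved. A numeric check on centring.

```bash
python3 - <<'E'
from wm import *
d=load("pics/w24.npz"); im=d["frame"]
print("large cork",[x.round(1) for x in cork(d,(372,25,445,103))])
print("L bowl",circ(cast(d,comp((im.max(2)<110),(410,30,450,80)),62,True)).round(1))
print("small cork",[x.round(1) for x in cork(d,(212,20,292,103))]); print("S",crown(d,(228,38,272,78),50,150).round(1))
a=load("pics/scene0.npz")["frame"].astype(int);b=load("pics/scene1.npz")["frame"].astype(int)
D=abs(a-b).max(2)
for k,(x,y) in dict(wrench=(352,205),socket=(332,242),tin=(312,270),turqA=(174,183),turqB=(185,240),purple=(362,341)).items(): print(k,(D[y-18:y+18,x-18:x+18]>45).sum())
E
```

```text
large cork [array([ 6.362e+02, -2.142e+02,  3.000e-01]), array([ 635.7, -214.4,   37.5])]
L bowl [ 636.2 -213.1   16.5]
small cork [array([ 4.508e+02, -2.157e+02,  4.000e-01]), array([ 450.7, -215.6,   37.6])]
S [ 450.  -215.7   18.3]
wrench 472
socket 0
tin 0
turqA 0
turqB 3
purple 0
```

```bash
python3 - <<'E'
import cv2,numpy as np
a=cv2.imread("pics/scene0.png");b=cv2.imread("pics/scene1.png")
c=lambda i:cv2.resize(i[170:240,320:390],None,fx=5,fy=5,interpolation=cv2.INTER_CUBIC)
cv2.imwrite("pics/wr.png",np.hstack([c(a),c(b)]))
E
```

```text
(no output)
```

View pics/wr.png

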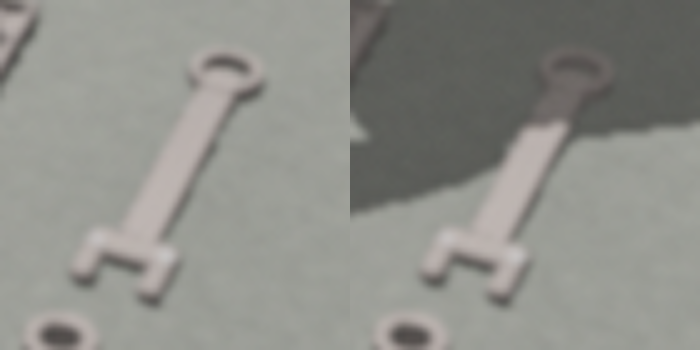

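The wrench is in the same place (ring at (227,72), jaw at (120,265) in both crops); only the arm's shadow changed. Handing in.

```bash
python3 -c "
from bench import *
print(sense()['time']); print(hand_in())"
```

```text
47.55
the job is handed in; nothing more can be done
None
```

All three pistons now stand crown up on the cork rests beside the cylinders they fit, and I handed the job in at 47.55 s. I parked the large piston on the spare rest, moved the small to the small set and the medium to the medium set, then moved the large to the large set.

- **Centring:** in the wrist camera, the small and large pistons measured about 1 mm from the middle of their corks, and the medium about 1 mm. The medium is the least certain: its crown outline ran into the tray rim in the picture, so the first fit was no good. The two refits put its y 0.6 mm short and 1.3 mm past the centre.
- **Setting down:** each piston was lowered in steps of under 1 mm until the wrist force showed contact. The highest reading was about 16 N upward, when parking the large piston. The final placings stayed under 7 N.
- **Bystanders:** the tin, socket and look-alikes show essentially no change between the first and last scene pictures. The wrench check did flag a difference, but a close crop showed it was only the arm's shadow and the wrench is in the same place.
- **Camera disagreement:** at the start the scene and side cameras differed by about 5 mm in y, so I used the wrist camera's measurements for the placements.

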